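# Seat a circuit card in the bench test rack

## Robot

A 6-joint arm with a two-finger parallel gripper is mounted at the origin on the work surface; the furniture and walls round the work are solid. World frame = base frame: x ahead of the robot, y to its left, z up, the work surface at z = 0. Lengths are in m, angles in rad, forces in N, time in s.
With the tool pointing down it reaches from about 0.225 to 0.875 m from the base axis. Payload 3.4 kg.
Tool frame: the origin (TCP) lies midway between the tips of the shut fingers; the grasp point (between the pads) lies 19 mm behind it (manip.tcp_to_grasp is the distance from the TCP to the grasp point, in m); x points along the fingers, y is the direction in which the jaws open and shut, and the axes are right-handed (so a half turn about x gives the same grasp; the last joint's range is limited). The gripper opens to 85 mm and grips with 20 to 120 N. Pads are 22 mm wide; open, the fingers measure 114 mm over their backs; the gripper's body (76 mm by 85 mm) begins 54 mm behind the grasp point. The pads swing forward as they close: fully open they stand 13 mm farther back than shut.
Start: joints at [-1.417, 0.276, 1.505, -0, 1.361, -0.121], TCP at [0.156, -0.553, 0.231] pointing down, gripper open.
Joint ranges: [-2.89, 2.89], [-0.75, 2.08], [0.22, 2.7], [-1.18, 4.32], [0.11, 2.71], [-2.7, 2.7]. Speed limits (rad/s): [2.57, 2.57, 3.14, 3.14, 3.14, 3.14].

## Interface

Orientations are given as a unit quaternion [w, x, y, z].
In Python, from rig import readout, eyes, job, manip gives the robot as it stands. The module is installed in compiled form; this text tells all that it offers.
- The arm moves only by the tool carry_out, never from a script. Its argument "deltas" is one flat list of numbers, 7 for each row, row after row: the shift along the tool's x, y, z scaled (see below), then the turn, a rotation vector about the tool's x, y, z scaled (see below), then the opening, from -1 (shut) to 1 (fully open). In form: [dx, dy, dz, ax, ay, az, grip, dx, dy, dz, ax, ay, az, grip, ...]. A call has 1 to 10 rows; each row shifts and turns the commanded pose from where the row before left it, along the tool's axes as they then stand; what a row does not reach is not made up. The controller multiplies each number of a shift by 60 mm and each number of a turn by 4 degrees. A row lasts 1/8 s, in which the tool goes at most 62.5 mm and 10.7 degrees, less where a joint would pass 70% of its speed; a pose out of reach is approached as far as the arm can. A call with a number of a shift or a turn outside -1 to 1 is refused whole. A call with a gripper value outside its range is refused whole. The fingers move at their own pace and stop on an object; "newtons" is the grip in N (left out, the last holds). Time passes only in rows, so rows that do not move let the fingers close. It gives the time, the measured TCP pose, the force and the opening at its end, in the units of the state.
- readout.get_state(): the state, without advancing time (a new reading comes with each control period).
- eyes.get_image(name): name is "side" or "top"; returns a dict with "color" (480x640x3 uint8, red, green, blue), "z_map" (480x640 float32, m along the optical axis (not along the pixel's ray), 0 where there is no reading), "mtx" (3x3 intrinsics, pixels), "distortion" ([k1, k2, p1, p2, k3] as OpenCV has them; the pictures are not rectified), "origin" and "orientation" of the camera in the world. Camera axes: x right, y down, z forward; pixel columns grow to the right and rows downward; lengths in m; the calibration is good to about 2 mm. A picture is of the moment at which its call begins.
- job.sign_off(): hands the job in, once; it reports no verdict.
The state is a dict: "clock": time; "qpos": joint angles; "qd": joint speeds; "effort": joint torques, N m; "position": TCP position; "ee_rot": TCP orientation; "contact_force": force on the tool from outside, world axes, zero at the start; "moment": the same for the moment, N m; "width": finger opening in m.
Only numpy, scipy, OpenCV 4.12 (cv2) and the standard library are available. Lean on these libraries where they do the work, as an engineer would, in place of code of your own. Each camera call takes 0.05 s, during which the arm holds its last target.

## Task

Take the green circuit card out of its blue stand, slide it down the two card guides of the test rack until it just rests on the connector, and let go of it. Then swing the two red-knobbed levers up and inward by turns, part of the way at a time so that the card goes in level, until it is fully home and both levers stand upright, and finish with one firm press of about 10 N on a knob, held for half a second, to make sure. The levers alone must seat the card, never the hand; press no knob with more than about 15 N, and leave the other things on the bench alone.

Things in the scene. Friction and masses are not known exactly. Their poses are not given: they have to be found in the camera images.
- card_handle (a point): centre of the black handle block on top of the green circuit card: 12 mm thick (card's x), 42 mm wide (card's y), 24 mm high. The card stands upright, z up, in the blue stand; either face may look either way in the rack. Its top edge, an aluminium bar 8 mm thick and 112 mm wide, is 12 mm below this point, the bar's underside 20 mm below. Mass 0.16 to 0.28 kg
- card: the whole circuit card; origin at the centre of the lower edge of its brass tongue (60 mm wide, 12 mm high), 86 mm below the handle's centre. The green plate above the tongue is 4 mm thick, 112 mm wide along y, 62 mm high
- stand: fixed blue card stand, 76 x 150 mm; origin at the centre of its underside; the card stands in its middle, plate along the stand's y, tongue 10 mm above the bench, sides held up to 46 mm above the bench; lift the card straight up by 40 mm to free it
- rack: fixed test rack, base 80 x 176 mm, origin at the centre of its underside; x across the card's plate, y along the plate, z up. Two grooved black guides at y = +-48 to +-58 mm: grooves 6.5 mm wide, 116 mm apart from bottom to bottom. Levers turn about axes along x at y = +-70 mm, z = 96 mm; knob centres 52 mm from them; noses 23 mm long point to the card, at right angles to the knob arms
- guide_mouth (a point): centre between the guides at their mouth, 80 mm above the bench (lead-ins to 85); axes as the rack's. The lead-ins forgive 3 mm across the plate, 4 mm along it. The handle's centre is 31 mm above this point when the card rests on the unpressed contacts and 24 mm when home, both +-1.5 mm: the connector's height differs from start to start and is not told
- contacts (a joint): how far the card has pushed down the brass contact block in the grey connector between the guides, m: 0 unpressed, 0.007 when the card is home (its plate then lands on the connector housing). It gives way at about 8 N and stays where it is pushed
- lever_left (a joint): lever at the rack's left end (its +y), rad: 0 = knob straight above the pivot, positive = knob swung outward, away from the card; starts open at 1.2 to 1.32. Friction 0.05 N m holds it where it is left. Its nose meets a card resting on the unpressed contacts at about 0.3 to 0.48; home is at about -0.08 to 0.08; it has no stop of its own before -0.25, so in the end it bears on the card alone, with about 2.7 times the push at the knob
- lever_right (a joint): lever at the rack's right end (its -y), rad: 0 = knob straight above the pivot, positive = knob swung outward, away from the card; starts open at 1.2 to 1.32. Friction 0.05 N m holds it where it is left. Its nose meets a card resting on the unpressed contacts at about 0.3 to 0.48; home is at about -0.08 to 0.08; it has no stop of its own before -0.25, so in the end it bears on the card alone, with about 2.7 times the push at the knob
- knob_left (a point): centre of the red knob of the left lever (rack's +y end), a disc 18 mm in diameter and 12 mm thick along the rack's x: it can be pinched from above across the rack's x, and turns between the fingers as it is led round, or be pushed
- knob_right (a point): centre of the red knob of the right lever (rack's -y end), same size
- thermostat: white thermostat disc with two brass tags, 25x50x28 mm, a bystander; origin at the centre of its underside
- multimeter: green and black multimeter, 150x70x38 mm, a bystander; origin at the centre of its underside
- screwdriver: red screwdriver, 207 mm long, a bystander; origin at the centre of its underside
- pliers: red pliers, 166 mm long, a bystander; origin at the centre of its underside
- marker: black marker, 136 mm long, a bystander; origin at the centre of its underside
Things that resemble listed ones, but are neither listed nor needed, are in the scene too. Of the things that look like the card, the middle-sized one is meant.

How it is judged:
By the outcome, as a careful person would: the job done as asked, in the order asked, and still so for the second after the job is handed in, with the robot touching nothing.
It also fails if it takes over 72 s, if anything falls off the work surface, if the arm or the gripper's body presses on something with over 40 N, if the wrist force passes 120 N, or if a joint passes its speed limit or range.

## Working session

There is one attempt and no reset: what is moved stays moved. The work goes in short steps, Python scripts to look and compute and a tool call to move; the robot and the scene stay as the last step left them, time stands still between calls to the robot, and variables do not carry over. Pictures are saved under pics/ and viewed, and the job is handed in when it is done.

Besides the shell and the picture viewer there is one more tool, called as name(argument=value, ...) on one line, values as JSON. carry_out: Moves the arm, as the interface text tells. Its arguments: {"type":"object","properties":{"deltas":{"type":"array"},"newtons":{"type":"number"}},"required":["deltas"]}

```bash
mkdir -p pics; ls; python3 - <<'E'
from rig import readout, eyes, job, manip
import cv2,numpy as np
s=readout.get_state()
for k,v in s.items(): print(k,np.round(v,4))
print(manip.tcp_to_grasp)
for n in("side","top"):
    d=eyes.get_image(n)
    np.savez(f'{n}0.npz',**d)
    cv2.imwrite(f'pics/{n}0.png',d['color'][:,:,::-1])
    print(n,d['mtx'],d['distortion'],d['origin'],d['orientation'])
E
```

```text
pics
clock 0.0
qpos [-1.417   0.2766  1.5061 -0.      1.3607 -0.121 ]
qd [-0.0009 -0.0016  0.0005  0.0014  0.0005 -0.0001]
effort [-3.00000e-03 -4.16781e+01 -2.45807e+01 -6.00000e-04  1.11000e-02
 -0.00000e+00]
position [ 0.1559 -0.5529  0.2304]
ee_rot [-0.0962 -0.7004 -0.0975  0.7005]
contact_force [-0.1361  0.35   -0.0611]
moment [ 0.0045 -0.0266 -0.009 ]
width 0.0856
0.0187
side [[461.2538584    0.         313.5463078 ]
 [  0.         461.2538584  237.51075436]
 [  0.           0.           1.        ]] [-0.12004351  0.          0.          0.          0.        ] [ 0.28733155 -0.79392824  0.71693573] [-0.46377748  0.86840549 -0.15836009  0.07552775]
top [[546.02381571   0.         316.12283704]
 [  0.         546.02381571 237.94804066]
 [  0.           0.           1.        ]] [0.00509837 0.         0.         0.         0.        ] [0.31769014 0.03703546 1.30794697] [-0.08525965  0.72319282 -0.68042362  0.08213794]
```

View pics/side0.png

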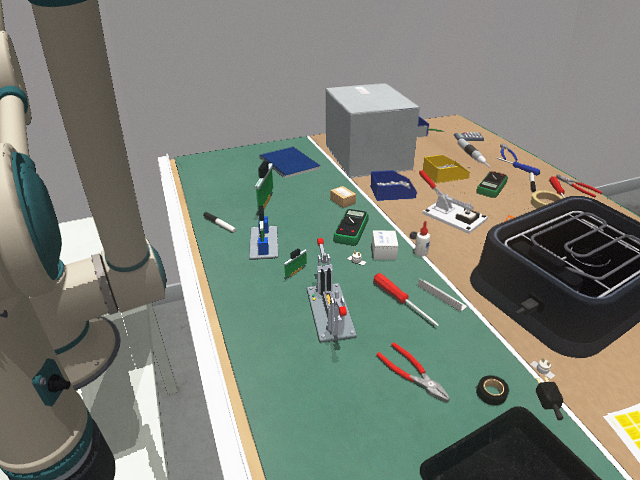

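View pics/top0.png

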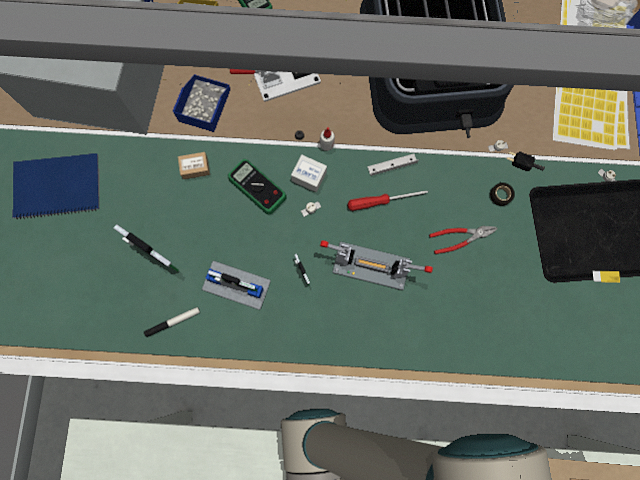

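```bash
cat > h.py <<'E'
import numpy as np,cv2
from scipy.spatial.transform import Rotation as R
def cam(d):
    q=d['orientation']; return R.from_quat([q[1],q[2],q[3],q[0]]).as_matrix(),np.array(d['origin'])
def ray(d,uv):
    uv=np.array(uv,float).reshape(-1,1,2)
    n=cv2.undistortPoints(uv,d['mtx'],d['distortion']).reshape(-1,2)
    M,o=cam(d)
    return o,np.c_[n,np.ones(len(n))]@M.T
def onplane(d,uv,z):
    o,r=ray(d,uv); t=(z-o[2])/r[:,2]; return o+r*t[:,None]
def depthpt(d,uv):
    o,r=ray(d,uv); uv=np.array(uv,int).reshape(-1,2)
    return o+r*d['z_map'][uv[:,1],uv[:,0]][:,None]
def proj(d,P):
    M,o=cam(d); P=np.array(P,float).reshape(-1,3)
    rv=cv2.Rodrigues(M.T)[0]; return cv2.projectPoints(P,rv,-M.T@o,d['mtx'],d['distortion'])[0].reshape(-1,2)
def cloud(d):
    v,u=np.mgrid[0:480,0:640]; uv=np.c_[u.ravel(),v.ravel()]
    o,r=ray(d,uv); z=d['z_map'].ravel()
    P=o+r*z[:,None]; P[z==0]=np.nan
    return P.reshape(480,640,3)
def crop(d,x0,y0,x1,y1,f,name):
    cv2.imwrite(name,cv2.resize(d['color'][y0:y1,x0:x1,::-1],None,fx=f,fy=f,interpolation=cv2.INTER_CUBIC))
def tri(ds,uvs):
    A=np.zeros((3,3));b=np.zeros(3)
    for d,uv in zip(ds,uvs):
        o,r=ray(d,uv); r=r[0]/np.linalg.norm(r[0]); Q=np.eye(3)-np.outer(r,r);A+=Q;b+=Q@o
    p=np.linalg.solve(A,b)
    res=[]
    for d,uv in zip(ds,uvs): res.append(proj(d,p)[0]-uv)
    return p,np.round(res,1)
E
python3 - <<'E'
from h import *
s=np.load('side0.npz');t=np.load('top0.npz')
crop(s,190,150,370,350,4,'pics/s1.png') 
crop(t,190,220,450,310,3,'pics/t1.png')
C=cloud(s);T=cloud(t)
for uv in [(250,250),(310,320),(400,400)]: print('side',uv,C[uv[1],uv[0]])
for uv in [(210,310),(340,330),(235,284),(145,245)]: print('top',uv,T[uv[1],uv[0]])
E
```

```text
side (250, 250) [0.46304763 0.20833989 0.005307  ]
side (310, 320) [ 0.52542842 -0.09095313 -0.00258141]
side (400, 400) [ 0.60800674 -0.35216533 -0.00113109]
top (210, 310) [0.44155727 0.29450637 0.00059538]
top (340, 330) [ 0.41336378 -0.01747445 -0.00069746]
top (235, 284) [0.50488614 0.23823671 0.0183087 ]
top (145, 245) [0.56195513 0.4255754  0.13564934]
```

View pics/s1.png

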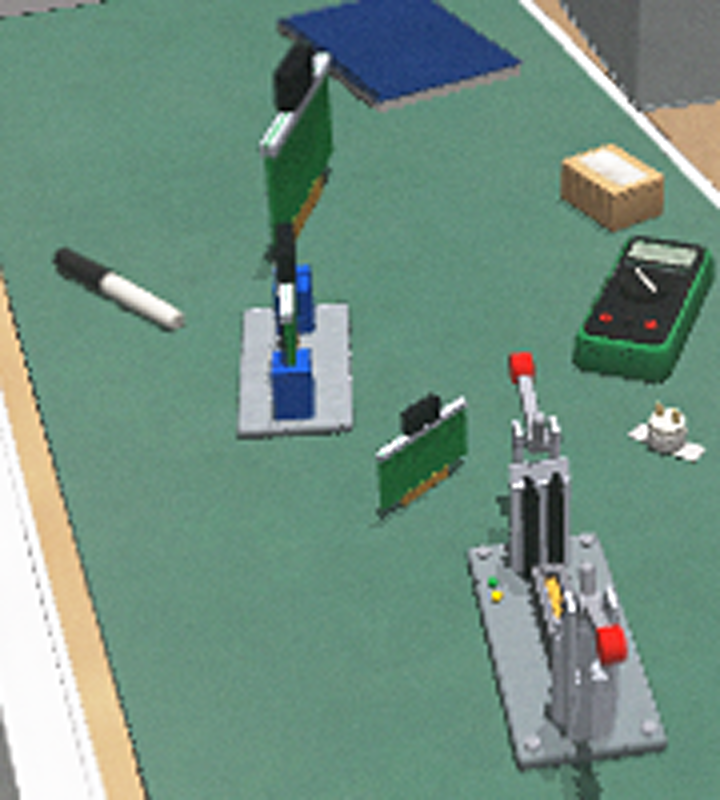

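View pics/t1.png

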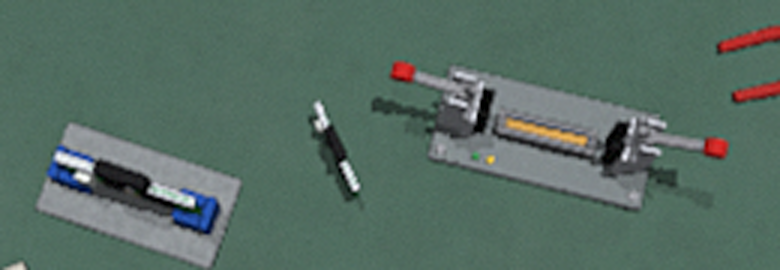

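```bash
python3 - <<'E'
from h import *
for n in('top','side'):
    d=np.load(n+'0.npz'); C=cloud(d); c=d['color'].astype(int)
    print(n)
    def near(x,y,r): return (np.hypot(C[...,0]-x,C[...,1]-y)<r)
    m=near(.50,.235,.09)
    for z0,z1 in((.09,.13),(.07,.09),(.03,.055),(.0025,.02)):
        k=m&(C[...,2]>z0)&(C[...,2]<z1)
        P=C[k]
        if len(P)>5:
            r=cv2.minAreaRect(P[:,:2].astype(np.float32)); print(z0,len(P),'med',np.median(P,0).round(4),'rect',np.round(r[0],4),np.round(r[1],4),r[2])
    m=near(.53,-.02,.16)&(C[...,1]<.065)
    for z0,z1 in((.12,.2),(.08,.12),(.07,.08),(.02,.06),(.003,.02)):
        k=m&(C[...,2]>z0)&(C[...,2]<z1)
        P=C[k]
        if len(P)>5:
            r=cv2.minAreaRect(P[:,:2].astype(np.float32)); print('rack',z0,len(P),'med',np.median(P,0).round(4),'rect',np.round(r[0],4),np.round(r[1],4),r[2])
    red=(c[...,0]>150)&(c[...,1]<70)&(c[...,2]<70)
    nl,lab,st,ce=cv2.connectedComponentsWithStats(red.astype(np.uint8))
    for i in range(1,nl):
        if st[i,4]>15: print('red',ce[i].round(1),st[i],np.nanmedian(C[lab==i],0).round(4))
E
```

```text
top
0.09 117 med [0.5056 0.2371 0.1061] rect [0.5068 0.2369] [0.0418 0.0125] 74.64370727539062
0.07 116 med [0.5024 0.2164 0.0829] rect [0.5069 0.2373] [0.1123 0.0107] 73.49784088134766
0.03 225 med [0.5021 0.2002 0.0433] rect [0.5066 0.2373] [0.1334 0.0262] 74.5774917602539
0.0025 1642 med [0.4989 0.2338 0.0066] rect [0.4982 0.2339] [0.1746 0.1721] 79.14656829833984
rack 0.12 11 med [0.5952 0.0328 0.121 ] rect [0.5949 0.0333] [0.012  0.0102] 79.33045196533203
rack 0.08 339 med [ 0.5767 -0.0184  0.1019] rect [ 0.5772 -0.0683] [0.222 0.033] 79.27737426757812
rack 0.07 128 med [ 0.5729 -0.133   0.0749] rect [ 0.5726 -0.0845] [0.1607 0.0331] 79.88912200927734
rack 0.02 431 med [ 0.5717 -0.0851  0.0286] rect [ 0.5635 -0.0437] [0.0667 0.2279] 7.987627029418945
rack 0.003 2009 med [ 0.5572 -0.0733  0.0076] rect [ 0.53  -0.054] [0.3158 0.2377] 0.06423964351415634
red [368.6 200.1] [351 195  38  11 198] [ 0.7321 -0.0693  0.0232]
red [448.4 231.1] [430 228  37   9 105] [ 0.6701 -0.2701  0.0081]
red [323.9 243.1] [321 241   7   5  30] [0.5943 0.0329 0.1193]
red [451.2 247.5] [435 241  32  12  
[... 810 characters left out ...]
] rect [ 0.5266 -0.0637] [0.2071 0.2336] 54.56507873535156
red [427.2 177.7] [420 171  15  16  62] [1.0296 0.2603 0.0924]
red [556.4 183.6] [550 177  14  15  87] [1.5053 0.1844 0.0224]
red [589.6 186.9] [578 183  24  10  30] [1.6252 0.1454 0.0096]
red [581.9 189.3] [572 184  23  12  30] [1.5803 0.1377 0.0094]
red [424.5 229.4] [422 225   6   8  27] [0.8831 0.0351 0.0737]
red [320.1 240.7] [318 238   5   6  26] [0.5953 0.0271 0.1176]
red [390.3 286.4] [374 274  34  26 271] [ 0.7306 -0.0763  0.0212]
red [342.5 309.9] [339 306   7   9  42] [ 0.5518 -0.2058  0.1187]
red [409.1 357.1] [392 343  33  30 155] [ 0.6715 -0.2738  0.009 ]
red [393.7 366.5] [377 353  35  27 156] [ 0.6286 -0.2856  0.0091]
```

```bash
python3 - <<'E'
from h import *
c0=np.array([.5722,-.0842]); 
for n in('top','side'):
    d=np.load(n+'0.npz'); C=cloud(d); col=d['color']
    th=np.radians(-10.7); ex=np.array([np.cos(th),np.sin(th)]); ey=np.array([-ex[1],ex[0]])
    X=(C[...,:2]-c0)@ex; Y=(C[...,:2]-c0)@ey; Z=C[...,2]
    m=(abs(X)<.06)&(abs(Y)<.14)&(Z>.003)
    # orthographic map 4px/mm... 
    img=np.zeros((520,760,3),np.uint8)+60
    for x,y,z,cc in zip(X[m],Y[m],Z[m],col[m]):
        u=int(380-y*2600);v=int(260-x*2600*1.0)
        cv2.rectangle(img,(u-2,v-2),(u+2,v+2),tuple(int(a) for a in cc[::-1]),-1)
    cv2.imwrite(f'pics/ortho_{n}.png',img)
    for a,b in((.055,.068),(.068,.08),(.08,.09),(.09,.1),(.1,.11)):
        k=m&(Z>a)&(Z<b)&(abs(Y)<.09); print(n,a,k.sum(),'X',np.percentile(X[k],[2,50,98]).round(4),'Y+',np.percentile(Y[k&(Y>0)],[2,50,98]).round(4),'Y-',np.percentile(Y[k&(Y<0)],[2,50,98]).round(4))
    c=col.astype(int)
    k=m&(c[...,0]>170)&(c[...,1]>110)&(c[...,2]<110)&(abs(Y)<.06)&(abs(X)<.02)
    P=np.c_[X[k],Y[k]].astype(np.float32); print('brass',k.sum(),cv2.minAreaRect(P),np.median(Z[k]))
    k=m&(Z<.02)
    print('base',np.percentile(X[k],[1,99]),np.percentile(Y[k],[1,99]),np.median(Z[k]))
E
```

```text
top 0.055 53 X [-0.0155 -0.01    0.0056] Y+ [0.0489 0.0601 0.079 ] Y- [-0.0797 -0.0587 -0.0484]
top 0.068 146 X [-0.0145  0.0007  0.0173] Y+ [0.0482 0.0581 0.0741] Y- [-0.0763 -0.0602 -0.0485]
top 0.08 55 X [-0.0145 -0.0078  0.0166] Y+ [0.048  0.0663 0.0808] Y- [-0.0813 -0.0649 -0.0508]
top 0.09 68 X [-0.0116 -0.0017  0.0113] Y+ [0.0643 0.0732 0.0819] Y- [-0.0821 -0.0731 -0.0654]
top 0.1 116 X [-0.0108  0.0009  0.0132] Y+ [0.0656 0.0753 0.089 ] Y- [-0.0888 -0.077  -0.0667]
brass 62 ((0.00024692853912711143, -0.0006149746477603912), (0.009407184086740017, 0.06368041038513184), 2.652740240097046) 0.024098947715206043
base [-0.05531093  0.05222512] [-0.11506782  0.12713896] 0.00832848573238032
side 0.055 127 X [-0.0141 -0.0013  0.0191] Y+ [0.0465 0.056  0.0658] Y- [-0.0833 -0.0676 -0.0651]
side 0.068 160 X [-0.0141 -0.0011  0.0188] Y+ [0.0455 0.059  0.0751] Y- [-0.0836 -0.0662 -0.054 ]
side 0.08 61 X [-0.0141 -0.0067  0.0175] Y+ [0.0503 0.0645 0.0768] Y- [-0.0824 -0.074  -0.0547]
side 0.09 87 X [-0.0106 -0.0008  0.0151] Y+ [0.0616 0.0665 0.079 ] Y- [-0.0837 -0.0799 -0.0682]
side 0.1 108 X [-0.0098  0.0021  0.0147] Y+ [0.0621 0.071  0.088 ] Y- [-0.0876 -0.0743 -0.0677]
brass 21 ((0.00321417604573071, 0.01654103584587574), (0.03129502385854721, 0.006120598874986172), 89.64669036865234) 0.023792189467129687
base [-0.03722412  0.04230882] [-0.08894773  0.08248438] 0.008811153022717455
```

View pics/ortho_top.png

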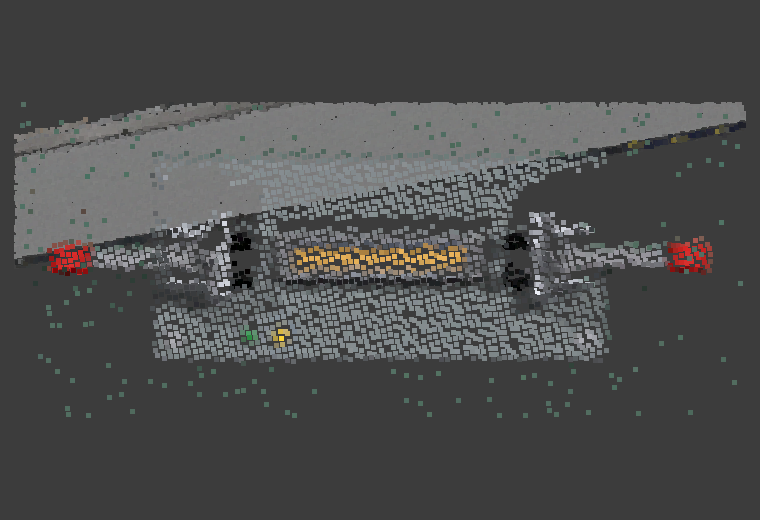

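View pics/ortho_side.png

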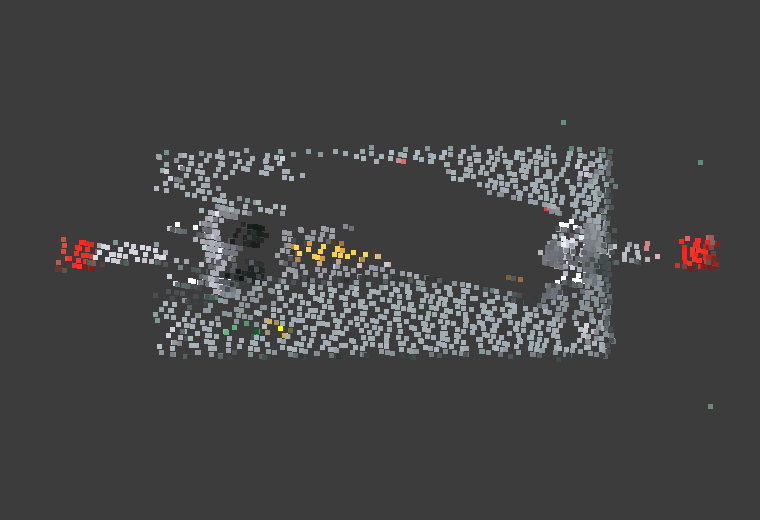

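```bash
cat >> h.py <<'E'
def pose(st):
    q=st['ee_rot']; return np.array(st['position']),R.from_quat([q[1],q[2],q[3],q[0]])
def frame(yaw):  # tool down, tool y along (cos,sin)(yaw)
    y=np.array([np.cos(yaw),np.sin(yaw),0]); x=np.array([0,0,-1.]); return R.from_matrix(np.c_[x,y,np.cross(x,y)])
def plan(p,r,tp,tr,n):
    """n equal rows from (p,r) to (tp,tr): tool-axis deltas in units"""
    w=(r.inv()*tr).as_rotvec(); rows=[]; 
    for i in range(n):
        d=r.inv().apply((np.array(tp)-p)/(n-i))/.06
        a=(r.inv()*tr).as_rotvec()/(n-i)/np.radians(4)
        d=np.round(d,2);a=np.round(a,2)
        rows.append(np.r_[d,a]); p=p+r.apply(d*.06); r=r*R.from_rotvec(a*np.radians(4))
    return rows,p,r
E
python3 - <<'E'
from h import *
from rig import readout
p,r=pose(readout.get_state()); print(r.as_matrix().round(3)); 
y=r.as_matrix()[:,1]; print('jaw yaw',np.degrees(np.arctan2(y[1],y[0])))
t=np.load('top0.npz');C=cloud(t); print(C[60,300],C[60,600],C[20,50])
for yaw in (-15.4,164.6):
    tr=frame(np.radians(yaw)); 
    print(yaw,np.degrees((r.inv()*tr).as_rotvec()))
    # side position above card
    rows,pp,rr=plan(p,r,[.5068,.237,.23],tr,16)
    for q in rows: print(q)
E
```

```text
[[-0.     0.271 -0.962]
 [ 0.002 -0.962 -0.271]
 [-1.    -0.002 -0.   ]]
jaw yaw -74.2559810306531
[0.59645582 0.06769336 0.85328376] [ 0.60927775 -0.20706043  0.85987502] [0.61878936 0.30197219 0.86041128]
-15.4 [-58.85597733  -0.05913785   0.07865424]
[ 0.   -0.69 -0.58 -0.92 -0.    0.  ]
[ 0.   -0.65 -0.62 -0.92 -0.    0.  ]
[ 0.   -0.61 -0.66 -0.92 -0.    0.  ]
[ 0.   -0.57 -0.7  -0.92 -0.    0.  ]
[ 0.   -0.53 -0.73 -0.92 -0.    0.  ]
[ 0.   -0.48 -0.76 -0.92 -0.    0.  ]
[ 0.   -0.43 -0.79 -0.92 -0.    0.  ]
[ 0.   -0.37 -0.82 -0.92 -0.    0.  ]
[ 0.   -0.32 -0.84 -0.92 -0.    0.  ]
[ 0.   -0.27 -0.86 -0.92 -0.    0.  ]
[ 0.   -0.21 -0.88 -0.92 -0.    0.  ]
[ 0.01 -0.15 -0.89 -0.92 -0.    0.  ]
[ 0.   -0.1  -0.89 -0.92 -0.01  0.  ]
[ 0.01 -0.04 -0.9  -0.92 -0.    0.  ]
[ 0.    0.02 -0.9  -0.92 -0.01  0.01]
[ 0.01  0.08 -0.9  -0.91 -0.    0.  ]
164.6 [1.21143977e+02 9.13273869e-02 6.86664185e-02]
[ 0.   -0.69 -0.58  1.89  0.    0.  ]
[ 0.   -0.76 -0.48  1.89  0.    0.  ]
[ 0.   -0.82 -0.37  1.89  0.    0.  ]
[ 0.   -0.86 -0.26  1.89  0.    0.  ]
[ 0.   -0.89 -0.15  1.89  0.    0.  ]
[ 0.   -0.9  -0.03  1.89  0.    0.  ]
[ 0.   -0.9   0.09  1.89  0.    0.  ]
[ 0.   -0.88  0.21  1.9   0.    0.  ]
[ 0.   -0.84  0.32  1.89  0.    0.  ]
[ 0.   -0.79  0.43  1.9   0.    0.  ]
[ 0.   -0.73  0.53  1.89  0.   -0.  ]
[ 0.01 -0.65  0.62  1.9   0.   -0.  ]
[ 0.   -0.57  0.7   1.89  0.01 -0.  ]
[ 0.01 -0.47  0.77  1.9   0.   -0.  ]
[ 0.   -0.36  0.82  1.89  0.01 -0.  ]
[ 0.01 -0.25  0.86  1.9   0.   -0.  ]
```

carry_out(deltas=[0, -0.69, -0.58, -0.92, 0, 0, 0.2, 0, -0.65, -0.62, -0.92, 0, 0, 0.2, 0, -0.61, -0.66, -0.92, 0, 0, 0.2, 0, -0.57, -0.7, -0.92, 0, 0, 0.2, 0, -0.53, -0.73, -0.92, 0, 0, 0.2, 0, -0.48, -0.76, -0.92, 0, 0, 0.2, 0, -0.43, -0.79, -0.92, 0, 0, 0.2, 0, -0.37, -0.82, -0.92, 0, 0, 0.2, 0, -0.32, -0.84, -0.92, 0, 0, 0.2, 0, -0.27, -0.86, -0.92, 0, 0, 0.2], newtons=40)

```text
clock: 1.35
position: [0.3754, -0.0581, 0.2312]
ee_rot: [0.314, 0.634, 0.313, -0.634]
contact_force: [1.4, -0.3, 0.2]
width: 0.0511
```

carry_out(deltas=[0, -0.21, -0.88, -0.92, 0, 0, 0.2, 0, -0.15, -0.89, -0.92, 0, 0, 0.2, 0, -0.1, -0.89, -0.92, 0, 0, 0.2, 0, -0.04, -0.9, -0.92, 0, 0, 0.2, 0, 0.02, -0.9, -0.92, 0, 0, 0.2, 0, 0.08, -0.9, -0.91, 0, 0, 0.2, 0, 0, 0, 0, 0, 0, 0.2])

```text
clock: 2.22
position: [0.508, 0.2397, 0.2302]
ee_rot: [0.429, 0.562, 0.43, -0.562]
contact_force: [0.2, -1.1, 0.0]
width: 0.0514
```

carry_out(deltas=[0.6, 0, 0.05, 0, 0, 0, 0.2, 0.6, 0, 0, 0, 0, 0, 0.2, 0.6, 0, 0, 0, 0, 0, 0.2, 0.5, 0, 0, 0, 0, 0, 0.2, 0.22, 0, 0, 0, 0, 0, 0.2, 0, 0, 0, 0, 0, 0, 0.2])

```text
clock: 2.98
position: [0.5057, 0.233, 0.0796]
ee_rot: [-0.428, -0.562, -0.428, 0.563]
contact_force: [-0.0, 0.0, 0.6]
width: 0.0517
```

```bash
python3 - <<'E'
from h import *
from rig import readout,eyes
s=readout.get_state(); p,r=pose(s); y=r.as_matrix()[:,1]; print(p.round(4),np.degrees(np.arctan2(y[1],y[0])),s['width'],np.round(s['contact_force'],2))
d=eyes.get_image('side'); np.savez('side1.npz',**d); crop(d,200,150,350,270,5,'pics/s2.png')
E
```

```text
[0.5057 0.233  0.0796] -15.452442034108454 0.05166031443357964 [-0.03  0.    0.56]
```

View pics/s2.png

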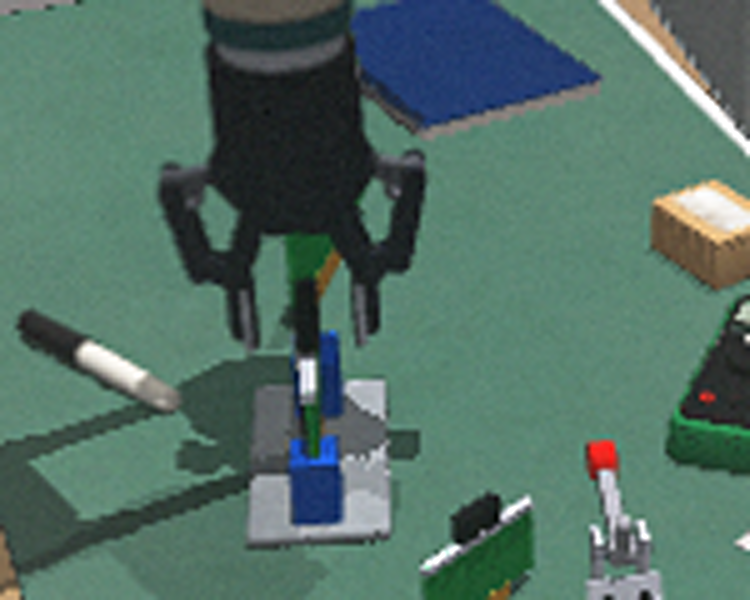

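carry_out(deltas=[0, 0.01, -0.06, 0, 0, 0, 0.2, 0, 0, 0, 0, 0, 0, -0.3, 0, 0, 0, 0, 0, 0, -1, 0, 0, 0, 0, 0, 0, -1, 0, 0, 0, 0, 0, 0, -1, 0, 0, 0, 0, 0, 0, -1], newtons=40)

```text
clock: 3.78
position: [0.5078, 0.2372, 0.0806]
ee_rot: [0.428, 0.563, 0.428, -0.562]
contact_force: [-1.0, -0.2, 5.1]
width: 0.0114
```

carry_out(deltas=[-0.1, 0, 0, 0, 0, 0, -1, -0.2, 0, 0, 0, 0, 0, -1, -0.3, 0, 0, 0, 0, 0, -1, -0.3, 0, 0, 0, 0, 0, -1, -0.4, 0, 0, 0, 0, 0, -1, -0.4, 0, 0, 0, 0, 0, -1, -0.5, 0, 0, 0, 0, 0, -1, -0.4, 0, 0, 0, 0, 0, -1, 0, 0, 0, 0, 0, 0, -1, 0, 0, 0, 0, 0, 0, -1])

```text
clock: 5.03
position: [0.5071, 0.2367, 0.2352]
ee_rot: [-0.428, -0.562, -0.429, 0.563]
contact_force: [0.5, 0.2, -1.9]
width: 0.0112
```

```bash
python3 - <<'E'
from h import *
from rig import readout,eyes
s=readout.get_state(); p,r=pose(s); y=r.as_matrix()[:,1]; print(p.round(4),np.degrees(np.arctan2(y[1],y[0])),s['width'],np.round(s['contact_force'],2))
d=eyes.get_image('side'); np.savez('side2.npz',**d); crop(d,200,120,350,240,5,'pics/s3.png')
# target above rack
th=np.radians(-10.7); ex=np.array([np.cos(th),np.sin(th)]); ey=np.array([-ex[1],ex[0]])
tgt=np.r_[np.array([.5722,-.0842])+ .0005*ex,p[2]]
rows,pp,rr=plan(p,r,tgt,frame(th),9)
for q in rows: print(q)
E
```

```text
[0.5071 0.2367 0.2352] -15.41962363351573 0.011179501975354304 [ 0.49  0.18 -1.87]
[ 0.    0.28  0.54 -0.13  0.    0.  ]
[ 0.    0.27  0.54 -0.13  0.    0.  ]
[ 0.    0.26  0.55 -0.13  0.    0.  ]
[ 0.    0.26  0.55 -0.13  0.    0.  ]
[ 0.    0.26  0.55 -0.13  0.    0.  ]
[ 0.    0.25  0.55 -0.13  0.    0.  ]
[ 0.    0.24  0.56 -0.13  0.    0.01]
[ 0.    0.24  0.56 -0.13  0.01  0.01]
[ 0.    0.24  0.55 -0.14  0.    0.  ]
```

View pics/s3.png

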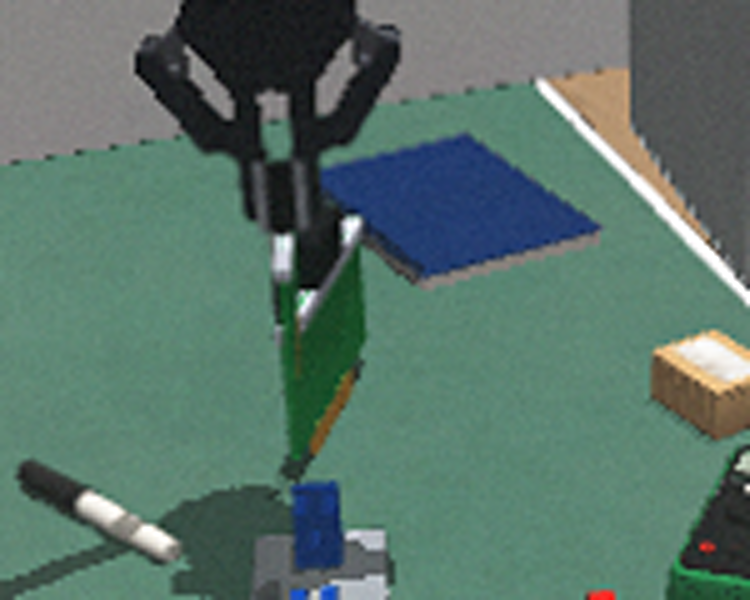

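carry_out(deltas=[0, 0.28, 0.54, -0.13, 0, 0, -1, 0, 0.27, 0.54, -0.13, 0, 0, -1, 0, 0.26, 0.55, -0.13, 0, 0, -1, 0, 0.26, 0.55, -0.13, 0, 0, -1, 0, 0.26, 0.55, -0.13, 0, 0, -1, 0, 0.25, 0.55, -0.13, 0, 0, -1, 0, 0.24, 0.56, -0.13, 0, 0, -1, 0, 0.24, 0.56, -0.13, 0, 0, -1, 0, 0.24, 0.55, -0.14, 0, 0, -1, 0, 0, 0, 0, 0, 0, -1])

```text
clock: 6.32
position: [0.5735, -0.0863, 0.2343]
ee_rot: [-0.45, -0.544, -0.451, 0.546]
contact_force: [0.1, 1.1, -2.4]
width: 0.0115
```

carry_out(deltas=[0.4, 0, 0, 0, 0, 0, -1, 0.4, 0, 0, 0, 0, 0, -1, 0, 0, 0, 0, 0, 0, -1, 0, 0, 0, 0, 0, 0, -1, 0, 0, 0, 0, 0, 0, -1])

```text
clock: 6.95
position: [0.5743, -0.0838, 0.1892]
ee_rot: [0.452, 0.545, 0.451, -0.544]
contact_force: [0.4, -0.3, -1.3]
width: 0.0112
```

```bash
python3 - <<'E'
from h import *
from rig import readout,eyes
s=readout.get_state(); p,r=pose(s); y=r.as_matrix()[:,1]; print(p.round(4),np.degrees(np.arctan2(y[1],y[0])),s['width'],np.round(s['contact_force'],2))
d=eyes.get_image('side'); np.savez('side3.npz',**d); crop(d,260,190,400,350,3.75,'pics/s4.png')
d=eyes.get_image('top'); np.savez('top3.npz',**d); crop(d,300,200,460,320,4.5,'pics/t4.png')
E
```

```text
[ 0.5743 -0.0838  0.1892] -10.676621090362561 0.011205382386190156 [ 0.42 -0.29 -1.27]
```

View pics/s4.png

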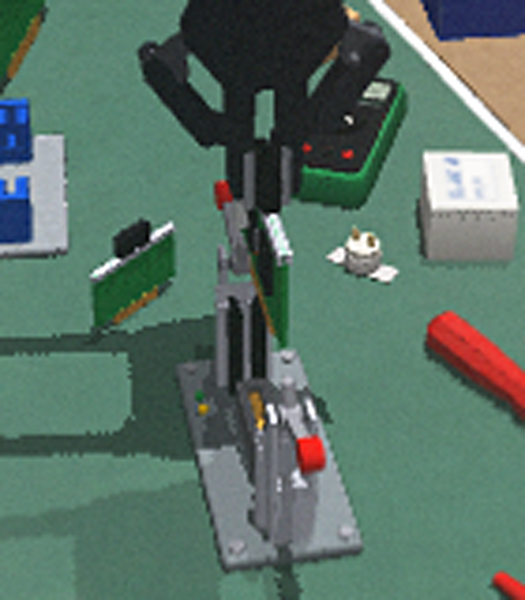

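View pics/t4.png

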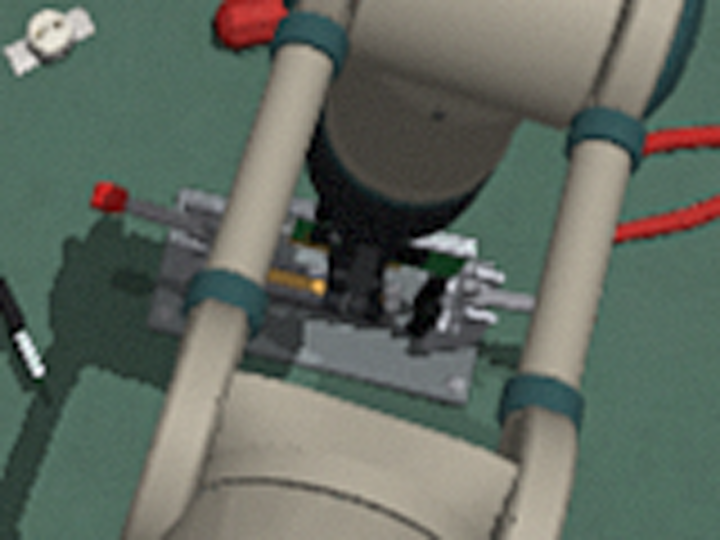

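```bash
cat >> h.py <<'E'
c0=np.array([.5722,-.0842]); TH=np.radians(-10.7); EX=np.array([np.cos(TH),np.sin(TH)]); EY=np.array([-EX[1],EX[0]])
def rackcloud(d):
    C=cloud(d); return np.dstack([(C[...,:2]-c0)@EX,(C[...,:2]-c0)@EY,C[...,2]])
E
python3 - <<'E'
from h import *
p=np.array([.5743,-.0838]); print('tcp rack',((p-c0)@EX).round(4),((p-c0)@EY).round(4))
for n in('side3','top3'):
    d=np.load(n+'.npz'); Q=rackcloud(d); c=d['color'].astype(int)
    g=(c[...,1]>c[...,0]+25)&(c[...,1]>c[...,2]+25)
    near=(abs(Q[...,0])<.03)&(abs(Q[...,1])<.075)
    for nm,k in(('green',g&near&(Q[...,2]>.13)&(Q[...,2]<.19)),('bright',near&(c.min(2)>150)&(Q[...,2]>.17)&(Q[...,2]<.21)),('all.17-.2',near&(Q[...,2]>.17)&(Q[...,2]<.2)),('all.135-.165',near&(Q[...,2]>.135)&(Q[...,2]<.165))):
        P=Q[k]
        if len(P)>5:
            print(n,nm,len(P),'X',np.percentile(P[:,0],[3,50,97]).round(4),'Y',np.percentile(P[:,1],[2,98]).round(4),'Z',np.percentile(P[:,2],[2,98]).round(4))
            A=np.c_[P[:,1],P[:,2]-.16,np.ones(len(P))]; print('   fit X=aY+bZ+c',np.linalg.lstsq(A,P[:,0],rcond=None)[0].round(4))
E
```

```text
tcp rack 0.002 0.0008
side3 green 93 X [0.     0.0008 0.0041] Y [-0.056   0.0038] Z [0.1328 0.1803]
   fit X=aY+bZ+c [-0.0426  0.0036 -0.0004]
side3 bright 42 X [-0.001   0.0026  0.0058] Y [-0.0545 -0.0202] Z [0.1902 0.1939]
   fit X=aY+bZ+c [ 0.0147 -0.4201  0.0162]
side3 all.17-.2 189 X [-0.0111 -0.      0.0166] Y [-0.0549  0.0078] Z [0.1706 0.1997]
   fit X=aY+bZ+c [-0.052   0.0998 -0.0035]
side3 all.135-.165 122 X [-0.0076 -0.0003  0.004 ] Y [-0.0552  0.0346] Z [0.1361 0.1641]
   fit X=aY+bZ+c [-0.0642 -0.1047 -0.0032]
top3 green 30 X [-0.0013 -0.0004  0.0003] Y [-0.0523  0.0264] Z [0.131  0.1635]
   fit X=aY+bZ+c [ 0.0013 -0.016  -0.0006]
top3 bright 40 X [-0.0026 -0.0002  0.0041] Y [-0.054  -0.0303] Z [0.184  0.1943]
   fit X=aY+bZ+c [-0.1083  0.0737 -0.0067]
top3 all.17-.2 128 X [-0.0066 -0.0013  0.0051] Y [-0.0535  0.0329] Z [0.1711 0.199 ]
   fit X=aY+bZ+c [-0.0137  0.1059 -0.004 ]
top3 all.135-.165 64 X [-0.0083 -0.001   0.0002] Y [-0.0538  0.0322] Z [0.1365 0.1646]
   fit X=aY+bZ+c [-0.0288 -0.0664 -0.003 ]
```

carry_out(deltas=[0.13, 0, 0, 0, 0, 0, -1, 0.13, 0, 0, 0, 0, 0, -1, 0.13, 0, 0, 0, 0, 0, -1, 0.13, 0, 0, 0, 0, 0, -1, 0.13, 0, 0, 0, 0, 0, -1, 0, 0, 0, 0, 0, 0, -1])

```text
clock: 7.8
position: [0.5731, -0.0838, 0.1482]
ee_rot: [-0.451, -0.544, -0.452, 0.545]
contact_force: [-0.4, -0.4, -1.4]
width: 0.0112
```

carry_out(deltas=[0.07, 0, 0, 0, 0, 0, -1, 0.07, 0, 0, 0, 0, 0, -1, 0.07, 0, 0, 0, 0, 0, -1, 0, 0, 0, 0, 0, 0, -1])

```text
clock: 8.3
position: [0.5733, -0.0838, 0.1361]
ee_rot: [-0.451, -0.544, -0.451, 0.545]
contact_force: [-0.2, 0.1, -1.9]
width: 0.0114
```

carry_out(deltas=[0.07, 0, 0, 0, 0, 0, -1, 0.07, 0, 0, 0, 0, 0, -1, 0.07, 0, 0, 0, 0, 0, -1, 0.07, 0, 0, 0, 0, 0, -1, 0, 0, 0, 0, 0, 0, -1])

```text
clock: 8.93
position: [0.5736, -0.0839, 0.1193]
ee_rot: [-0.451, -0.544, -0.451, 0.544]
contact_force: [-0.3, -0.1, -1.7]
width: 0.0112
```

```bash
python3 - <<'E'
from h import *
from rig import readout,eyes
s=readout.get_state(); p,r=pose(s); y=r.as_matrix()[:,1]; print(p.round(4),np.degrees(np.arctan2(y[1],y[0])),s['width'],np.round(s['contact_force'],2),np.round(s['moment'],2))
d=eyes.get_image('side'); np.savez('side4.npz',**d); crop(d,260,190,400,350,3.75,'pics/s5.png')
E
```

```text
[ 0.5736 -0.0839  0.1193] -10.695458604400578 0.011162305824860488 [-0.25 -0.1  -1.69] [ 0.03 -0.04 -0.03]
```

View pics/s5.png

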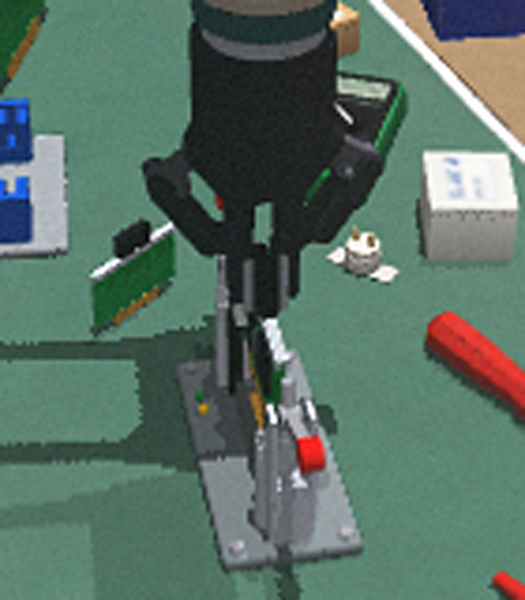

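carry_out(deltas=[0.06, 0, 0, 0, 0, 0, -1, 0.06, 0, 0, 0, 0, 0, -1, 0.06, 0, 0, 0, 0, 0, -1, 0.06, 0, 0, 0, 0, 0, -1, 0.05, 0, 0, 0, 0, 0, -1, 0, 0, 0, 0, 0, 0, -1])

```text
clock: 9.72
position: [0.5736, -0.0839, 0.102]
ee_rot: [-0.451, -0.544, -0.451, 0.544]
contact_force: [0.4, 0.1, -1.6]
width: 0.0112
```

carry_out(deltas=[0.02, 0, 0, 0, 0, 0, -1, 0.02, 0, 0, 0, 0, 0, -1, 0, 0, 0, 0, 0, 0, -1])

```text
clock: 10.1
position: [0.5736, -0.0839, 0.0998]
ee_rot: [-0.451, -0.544, -0.451, 0.544]
contact_force: [0.5, 0.3, -1.7]
width: 0.0113
```

carry_out(deltas=[0.02, 0, 0, 0, 0, 0, -1, 0.02, 0, 0, 0, 0, 0, -1, 0, 0, 0, 0, 0, 0, -1])

```text
clock: 10.48
position: [0.5736, -0.0839, 0.0974]
ee_rot: [-0.451, -0.544, -0.451, 0.544]
contact_force: [-0.4, -0.9, -1.7]
width: 0.0115
```

carry_out(deltas=[0.015, 0, 0, 0, 0, 0, -1, 0, 0, 0, 0, 0, 0, -1])

```text
clock: 10.72
position: [0.5736, -0.0839, 0.0966]
ee_rot: [-0.451, -0.544, -0.451, 0.544]
contact_force: [0.4, -0.2, -1.8]
width: 0.0111
```

carry_out(deltas=[0.015, 0, 0, 0, 0, 0, -1, 0, 0, 0, 0, 0, 0, -1])

```text
clock: 10.98
position: [0.5736, -0.0839, 0.0959]
ee_rot: [0.451, 0.544, 0.451, -0.544]
contact_force: [0.5, 0.4, 1.0]
width: 0.0112
```

carry_out(deltas=[0.01, 0, 0, 0, 0, 0, -1, 0, 0, 0, 0, 0, 0, -1])

```text
clock: 11.22
position: [0.5737, -0.084, 0.0959]
ee_rot: [0.451, 0.545, 0.451, -0.544]
contact_force: [-0.9, -0.2, 4.8]
width: 0.0117
```

carry_out(deltas=[-0.01, 0, 0, 0, 0, 0, -1, 0, 0, 0, 0, 0, 0, -0.7, 0, 0, 0, 0, 0, 0, -0.4, 0, 0, 0, 0, 0, 0, -0.2, 0, 0, 0, 0, 0, 0, -0.2], newtons=20)

```text
clock: 11.85
position: [0.5736, -0.0839, 0.0956]
ee_rot: [-0.451, -0.544, -0.451, 0.544]
contact_force: [0.2, 0.3, -0.2]
width: 0.034
```

carry_out(deltas=[-0.2, 0, 0, 0, 0, 0, -0.2, -0.4, 0, 0, 0, 0, 0, -0.2, -0.6, 0, 0, 0, 0, 0, -0.2, -0.6, 0, 0, 0, 0, 0, -0.2, 0, 0, 0, 0, 0, 0, -0.2, 0, 0, 0, 0, 0, 0, -0.2])

```text
clock: 12.6
position: [0.5731, -0.0838, 0.2036]
ee_rot: [-0.451, -0.544, -0.451, 0.545]
contact_force: [0.2, 0.6, -0.6]
width: 0.034
```

```bash
python3 - <<'E'
from h import *
from rig import readout,eyes
s=readout.get_state(); p,r=pose(s); print(p.round(4),s['width'],np.round(s['contact_force'],2)); q=p[:2]-c0; print('rack',q@EX,q@EY)
d=eyes.get_image('side'); np.savez('side5.npz',**d); crop(d,260,190,400,350,3.75,'pics/s6.png')
t=eyes.get_image('top'); np.savez('top5.npz',**t); crop(t,300,200,460,320,4.5,'pics/t6.png')
for n,dd in(('s',d),('t',t)):
    Q=rackcloud(dd); c=dd['color'].astype(int); near=(abs(Q[...,0])<.02)&(abs(Q[...,1])<.06)
    k=near&(Q[...,2]>.108)&(Q[...,2]<.125); P=Q[k]
    if len(P)>3: print(n,'handle',len(P),np.percentile(P,[5,50,95],axis=0).round(4).tolist())
    k=near&(Q[...,2]>.085)&(Q[...,2]<.108)&(c.min(2)>150); P=Q[k]
    if len(P)>3: print(n,'bar',len(P),np.percentile(P,[3,50,97],axis=0).round(4).tolist())
    red=(c[...,0]>140)&(c[...,1]<70)&(c[...,2]<70)&(abs(Q[...,0])<.03)&(abs(Q[...,1])<.15)&(Q[...,2]>.09)
    for sg in(1,-1):
        P=Q[red&(Q[...,1]*sg>0)]; 
        if len(P): print(n,'knob',len(P),np.percentile(P,[3,50,97],axis=0).round(4).tolist())
E
```

```text
[ 0.5731 -0.0838  0.2036] 0.03403733893409877 [ 0.22  0.58 -0.63]
rack 0.000854178434409609 0.000585677274001234
s handle 109 [[-0.0041, -0.021, 0.1104], [0.0008, -0.0085, 0.1207], [0.0068, 0.0175, 0.1233]]
s bar 32 [[-0.0016, -0.0526, 0.0969], [0.0009, -0.0338, 0.0984], [0.0052, 0.0474, 0.1004]]
s knob 9 [[-0.0019, 0.1098, 0.1153], [0.0034, 0.1143, 0.118], [0.0067, 0.1164, 0.1195]]
s knob 44 [[-0.0027, -0.1282, 0.1135], [0.0029, -0.1242, 0.1188], [0.0084, -0.1155, 0.1218]]
t handle 49 [[-0.0051, 0.0038, 0.11], [-0.0014, 0.0138, 0.1195], [0.0057, 0.021, 0.1245]]
t bar 34 [[-0.0032, -0.0534, 0.0939], [0.0003, -0.0371, 0.0974], [0.0039, -0.0247, 0.1016]]
t knob 12 [[-0.0038, 0.1199, 0.1151], [0.0012, 0.1232, 0.1188], [0.0045, 0.1262, 0.1225]]
```

View pics/s6.png

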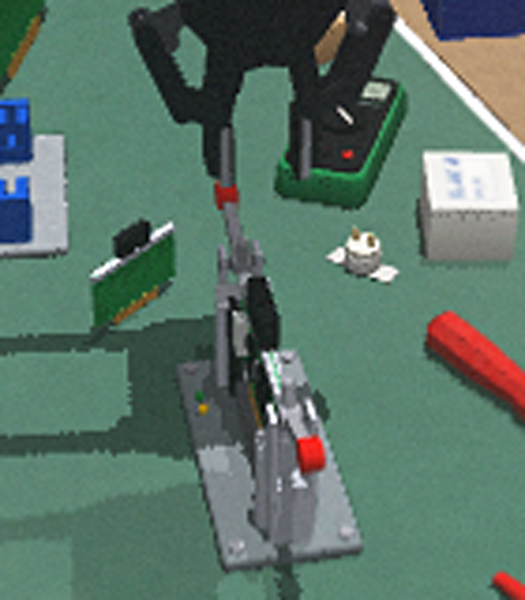

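View pics/t6.png

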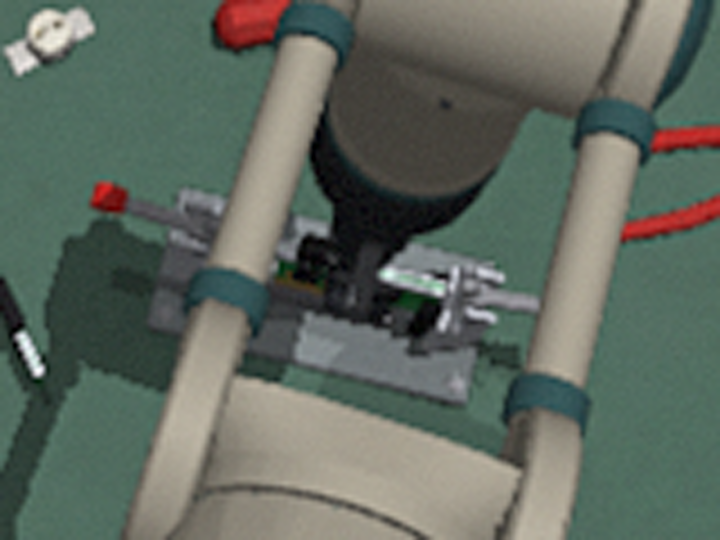

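carry_out(deltas=[0, 0.01, -0.66, 0, 0, 0, -0.2, 0, 0, -0.66, 0, 0, 0, -0.2, 0.2, 0, -0.66, 0, 0, 0, -0.2, 0.5, 0, 0, 0, 0, 0, -0.4, 0.5, 0, 0, 0, 0, 0, -0.4, 0.4, 0, 0, 0, 0, 0, -0.4, 0.24, 0, 0, 0, 0, 0, -0.5, 0, 0, 0, 0, 0, 0, -0.5, 0, 0, 0, 0, 0, 0, -0.5], newtons=20)

```text
clock: 13.82
position: [0.5969, 0.0326, 0.0939]
ee_rot: [0.452, 0.545, 0.451, -0.544]
contact_force: [0.1, -0.1, -1.1]
width: 0.0212
```

```bash
cat > look.py <<'E'
from h import *
from rig import readout,eyes
import sys
def rep():
    s=readout.get_state(); p,r=pose(s); q=p[:2]-c0; f=np.array(s['contact_force']); y=r.as_matrix()[:,1]
    print('t',round(s['clock'],2),'rack XYZ',round(q@EX,4),round(q@EY,4),round(p[2],4),'w',round(s['width'],4),'F rack',(f[:2]@EX).round(2),(f[:2]@EY).round(2),f[2].round(2),'yaw',np.degrees(np.arctan2(y[1],y[0])).round(2))
rep()
if len(sys.argv)>1:
    d=eyes.get_image('side'); np.savez('cur_s.npz',**d); crop(d,265,200,385,350,4,f'pics/{sys.argv[1]}.png')
E
python3 look.py s7
```

```text
t 13.82 rack XYZ 0.0026 0.1194 0.0939 w 0.0212 F rack 0.12 -0.03 -1.08 yaw -10.7
```

View pics/s7.png

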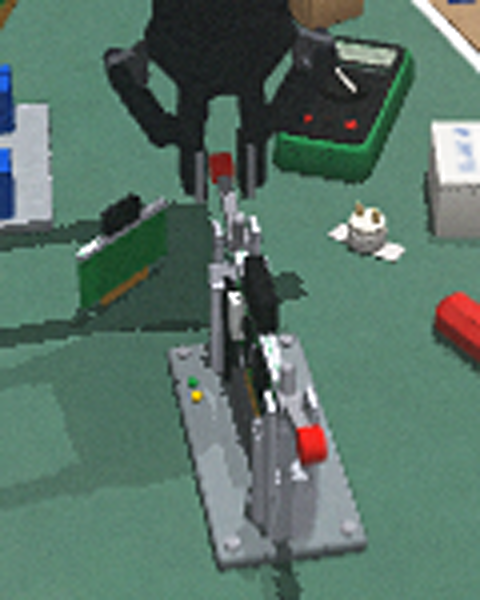

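carry_out(deltas=[0, -0.02, 0, 0, 0, 0, -0.6, 0, 0, 0, 0, 0, 0, -0.64, 0, 0, 0, 0, 0, 0, -0.68, 0, 0, 0, 0, 0, 0, -0.68])

```text
clock: 14.38
position: [0.5955, 0.0329, 0.0936]
ee_rot: [0.452, 0.545, 0.451, -0.544]
contact_force: [1.0, -1.7, 0.7]
width: 0.0135
```

```bash
python3 look.py
```

```text
t 14.38 rack XYZ 0.0011 0.1194 0.0936 w 0.0135 F rack 1.27 -1.49 0.7 yaw -10.7
```

carry_out(deltas=[0, 0, 0, 0, 0, 0, -0.74, 0, 0, 0, 0, 0, 0, -0.8, 0, 0, 0, 0, 0, 0, -1])

```text
clock: 14.75
position: [0.5962, 0.0328, 0.0937]
ee_rot: [0.452, 0.545, 0.451, -0.544]
contact_force: [4.1, 0.5, 1.1]
width: 0.0116
```

```bash
python3 look.py
python3 -c "
import numpy as np
th=np.linspace(1.28,.55,7);Y=.07+.052*np.sin(th);Z=.096+.052*np.cos(th)
print(np.c_[-(np.diff(Z))/.06,-(np.diff(Y))/.06].round(3))"
```

```text
t 14.75 rack XYZ 0.0019 0.1194 0.0937 w 0.0116 F rack 3.92 1.24 1.07 yaw -10.7
[[-0.099  0.036]
 [-0.094  0.048]
 [-0.087  0.059]
 [-0.079  0.069]
 [-0.07   0.078]
 [-0.06   0.086]]
```

carry_out(deltas=[-0.1, 0.01, 0.035, 0, 0, 0, -1, -0.095, 0, 0.05, 0, 0, 0, -1, -0.085, 0, 0.06, 0, 0, 0, -1, -0.08, 0, 0.07, 0, 0, 0, -1, -0.07, 0, 0.08, 0, 0, 0, -1, -0.06, 0, 0.08, 0, 0, 0, -1, 0, 0, 0, 0, 0, 0, -1, 0, 0, 0, 0, 0, 0, -1])

```text
clock: 15.75
position: [0.5921, 0.0111, 0.1225]
ee_rot: [0.451, 0.545, 0.451, -0.544]
contact_force: [4.8, 0.3, -2.8]
width: 0.0118
```

```bash
python3 look.py s8
```

```text
t 15.75 rack XYZ 0.0018 0.0973 0.1225 w 0.0118 F rack 4.62 1.21 -2.76 yaw -10.71
```

View pics/s8.png

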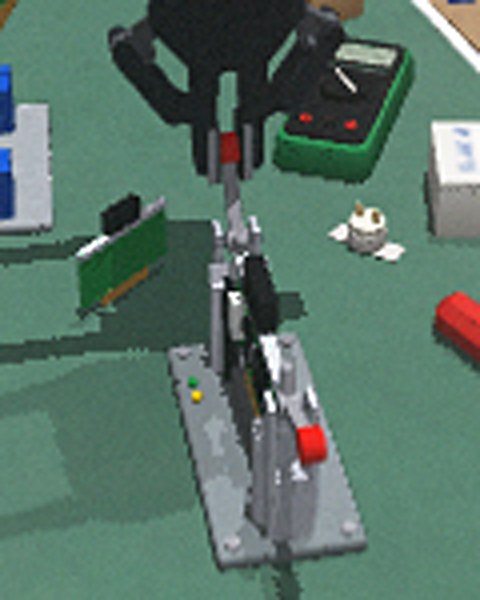

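carry_out(deltas=[0, 0, 0, 0, 0, 0, -0.6, 0, 0, 0, 0, 0, 0, -0.4, -0.25, 0, 0, 0, 0, 0, -0.4, -0.5, 0, 0, 0, 0, 0, -0.4, 0, 0, 0.61, 0, 0, 0, -0.4, 0, 0, 0.8, 0, 0, 0, -0.4, 0, 0, 0.8, 0, 0, 0, -0.4, 0, 0, 0.8, 0, 0, 0, -0.4, 0.2, 0, 0.6, 0, 0, 0, -0.4, 0.4, 0, 0, 0, 0, 0, -0.4])

```text
clock: 17.05
position: [0.5518, -0.2056, 0.1335]
ee_rot: [0.452, 0.545, 0.449, -0.545]
contact_force: [-0.5, 0.9, 0.2]
width: 0.0255
```

```bash
python3 look.py
```

```text
t 17.05 rack XYZ 0.0025 -0.1231 0.1335 w 0.0255 F rack -0.66 0.78 0.16 yaw -10.89
```

carry_out(deltas=[0.3, 0, 0, 0, 0, 0, -0.45, 0.2, 0, 0, 0, 0, 0, -0.5, 0.13, 0, 0, 0, 0, 0, -0.5, 0, 0, 0, 0, 0, 0, -0.5])

```text
clock: 17.55
position: [0.5512, -0.2019, 0.0939]
ee_rot: [-0.451, -0.544, -0.451, 0.544]
contact_force: [-0.1, 0.3, -0.0]
width: 0.0212
```

```bash
python3 look.py s9
```

```text
t 17.55 rack XYZ 0.0012 -0.1195 0.0939 w 0.0212 F rack -0.19 0.23 -0.0 yaw -10.68
```

View pics/s9.png

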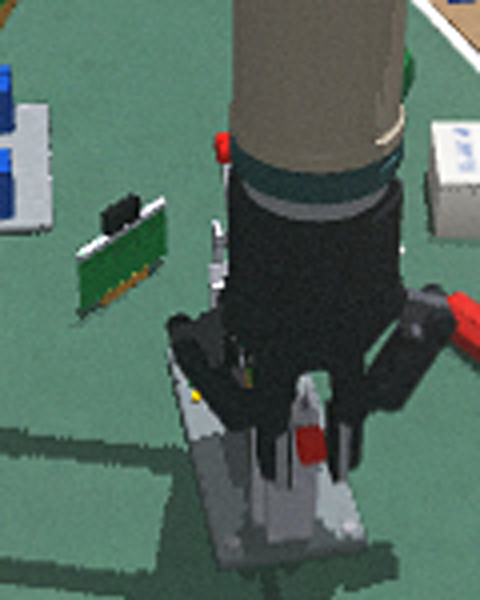

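carry_out(deltas=[0, 0.01, 0, 0, 0, 0, -0.6, 0, 0, 0, 0, 0, 0, -0.68, 0, 0, 0, 0, 0, 0, -0.74, 0, 0, 0, 0, 0, 0, -0.8, 0, 0, 0, 0, 0, 0, -1])

```text
clock: 18.23
position: [0.5523, -0.2024, 0.0943]
ee_rot: [0.452, 0.545, 0.451, -0.544]
contact_force: [1.4, 0.1, 2.3]
width: 0.0116
```

```bash
python3 look.py
```

```text
t 18.23 rack XYZ 0.0024 -0.1198 0.0943 w 0.0116 F rack 1.39 0.38 2.26 yaw -10.7
```

carry_out(deltas=[-0.1, 0, -0.035, 0, 0, 0, -1, -0.095, 0, -0.05, 0, 0, 0, -1, -0.085, 0, -0.06, 0, 0, 0, -1, -0.08, 0, -0.07, 0, 0, 0, -1, -0.07, 0, -0.08, 0, 0, 0, -1, -0.06, 0, -0.08, 0, 0, 0, -1, 0, 0, 0, 0, 0, 0, -1, 0, 0, 0, 0, 0, 0, -0.6, 0, 0, 0, 0, 0, 0, -0.4])

```text
clock: 19.35
position: [0.5551, -0.1797, 0.1235]
ee_rot: [-0.451, -0.544, -0.452, 0.545]
contact_force: [-0.0, -0.3, 0.3]
width: 0.0251
```

```bash
python3 look.py
```

```text
t 19.35 rack XYZ 0.0009 -0.097 0.1235 w 0.0251 F rack 0.02 -0.35 0.33 yaw -10.7
```

carry_out(deltas=[-0.33, 0.02, 0, 0, 0, 0, -0.4, -0.5, 0, 0, 0, 0, 0, -0.6, 0, 0, 0.45, 0, 0, 0, -1, 0, 0, 0, 0, 0, 0, -1, 0.4, 0, 0, 0, 0, 0, -1, 0.32, 0, 0, 0, 0, 0, -1, 0, 0, 0, 0, 0, 0, -1])

```text
clock: 20.23
position: [0.5505, -0.2054, 0.1281]
ee_rot: [-0.449, -0.544, -0.453, 0.545]
contact_force: [-0.2, 0.3, -0.2]
width: 0.0002
```

```bash
python3 look.py s10
```

```text
t 20.23 rack XYZ 0.0012 -0.1232 0.1281 w 0.0002 F rack -0.22 0.3 -0.15 yaw -10.7
```

View pics/s10.png

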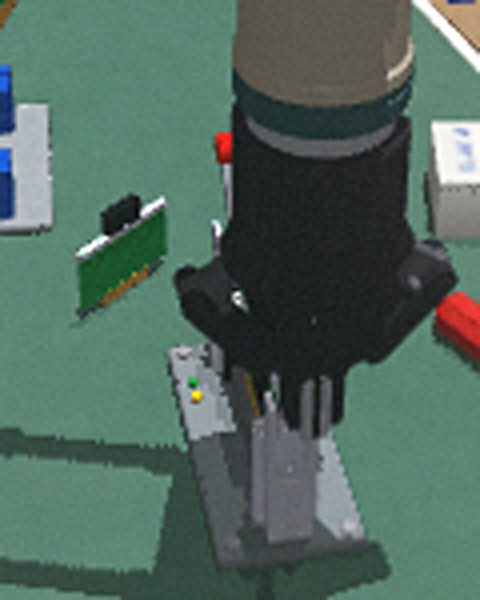

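carry_out(deltas=[0, 0, -0.04, 0, 0, 0, -1, 0, 0, -0.04, 0, 0, 0, -1, 0, 0, -0.04, 0, 0, 0, -1, 0, 0, 0, 0, 0, 0, -1])

```text
clock: 20.78
position: [0.5539, -0.2006, 0.1308]
ee_rot: [-0.452, -0.544, -0.45, 0.544]
contact_force: [-0.8, -3.7, 2.3]
width: -0.0
```

```bash
python3 look.py
```

```text
t 20.77 rack XYZ 0.0036 -0.1178 0.1308 w -0.0 F rack -0.13 -3.76 2.31 yaw -10.67
```

carry_out(deltas=[0, 0, -0.03, 0, 0, 0, -1, 0, 0, -0.03, 0, 0, 0, -1, 0, 0, 0, 0, 0, 0, -1])

```text
clock: 21.15
position: [0.5544, -0.1959, 0.1298]
ee_rot: [0.451, 0.545, 0.451, -0.544]
contact_force: [0.8, -3.2, 2.1]
width: -0.0004
```

```bash
python3 look.py
```

```text
t 21.15 rack XYZ 0.0032 -0.1131 0.1298 w -0.0004 F rack 1.37 -3.01 2.09 yaw -10.7
```

carry_out(deltas=[0, 0, -0.03, 0, 0, 0, -1, 0, 0, -0.01, 0, 0, 0, -1, 0, 0, 0, 0, 0, 0, -1])

```text
clock: 21.52
position: [0.5547, -0.1941, 0.13]
ee_rot: [-0.451, -0.544, -0.451, 0.544]
contact_force: [-0.2, -3.3, 2.7]
width: 0.0007
```

```bash
python3 look.py
```

```text
t 21.52 rack XYZ 0.0032 -0.1112 0.13 w 0.0007 F rack 0.38 -3.3 2.73 yaw -10.69
```

carry_out(deltas=[0, 0, -0.03, 0, 0, 0, -1, 0, 0, -0.01, 0, 0, 0, -1, 0, 0, 0, 0, 0, 0, -1])

```text
clock: 21.9
position: [0.5551, -0.1926, 0.1304]
ee_rot: [-0.452, -0.544, -0.451, 0.545]
contact_force: [-1.5, -6.2, 5.4]
width: -0.0001
```

```bash
python3 look.py
```

```text
t 21.9 rack XYZ 0.0033 -0.1097 0.1304 w -0.0001 F rack -0.38 -6.33 5.35 yaw -10.68
```

carry_out(deltas=[0, 0, 0.1, 0, 0, 0, -1, -0.35, 0, 0.05, 0, 0, 0, -1, -0.5, 0, 0, 0, 0, 0, -1, 0, 0, -0.7, 0, 0, 0, -1, 0, 0, -0.85, 0, 0, 0, -1, 0, 0, -0.85, 0, 0, 0, -1, 0, 0, -0.85, 0, 0, 0, -1, 0, 0, -0.8, 0, 0, 0, -1, 0, 0, 0, 0, 0, 0, -1])

```text
clock: 23.02
position: [0.5978, 0.0427, 0.1798]
ee_rot: [0.451, 0.543, 0.454, -0.543]
contact_force: [-1.0, -0.6, 1.1]
width: 0.0001
```

```bash
python3 look.py
```

```text
t 23.02 rack XYZ 0.0016 0.1295 0.1798 w 0.0001 F rack -0.83 -0.76 1.09 yaw -10.44
```

carry_out(deltas=[0.4, 0, 0, 0, 0, 0, -1, 0.4, 0, 0, 0, 0, 0, -1, 0, 0, 0, 0, 0, 0, -1])

```text
clock: 23.4
position: [0.5961, 0.038, 0.1304]
ee_rot: [-0.449, -0.543, -0.453, 0.546]
contact_force: [0.5, -0.7, -0.0]
width: 0.0001
```

```bash
python3 look.py s11
```

```text
t 23.4 rack XYZ 0.0008 0.1245 0.1304 w 0.0001 F rack 0.67 -0.6 -0.03 yaw -10.75
```

View pics/s11.png

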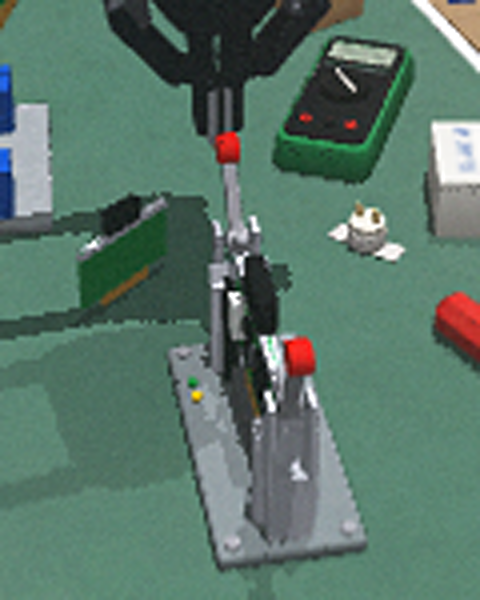

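carry_out(deltas=[0, 0.02, 0.05, 0, 0, 0, -1, 0, 0, 0.05, 0, 0, 0, -1, -0.01, 0, 0.04, 0, 0, 0, -1, -0.02, 0, 0.04, 0, 0, 0, -1, -0.02, 0, 0.03, 0, 0, 0, -1, 0, 0, 0, 0, 0, 0, -1])

```text
clock: 24.2
position: [0.598, 0.0263, 0.1367]
ee_rot: [0.451, 0.545, 0.451, -0.544]
contact_force: [1.3, 4.4, 2.9]
width: 0.0001
```

```bash
python3 look.py
```

```text
t 24.2 rack XYZ 0.0048 0.1133 0.1367 w 0.0001 F rack 0.46 4.59 2.9 yaw -10.71
```

carry_out(deltas=[-0.01, -0.03, 0.03, 0, 0, 0, -1, 0, 0, 0.01, 0, 0, 0, -1, 0, 0, 0, 0, 0, 0, -1])

```text
clock: 24.58
position: [0.5963, 0.0243, 0.1371]
ee_rot: [0.452, 0.545, 0.451, -0.543]
contact_force: [1.6, 4.9, 4.2]
width: 0.0001
```

```bash
python3 look.py
```

```text
t 24.57 rack XYZ 0.0036 0.1111 0.1371 w 0.0001 F rack 0.7 5.11 4.17 yaw -10.7
```

carry_out(deltas=[-0.02, -0.01, 0.03, 0, 0, 0, -1, -0.01, 0, 0.02, 0, 0, 0, -1, 0, 0, 0, 0, 0, 0, -1])

```text
clock: 24.95
position: [0.5954, 0.0212, 0.1388]
ee_rot: [0.452, 0.545, 0.451, -0.543]
contact_force: [2.4, 4.8, 4.0]
width: -0.0002
```

```bash
python3 look.py
```

```text
t 24.95 rack XYZ 0.0033 0.1078 0.1388 w -0.0002 F rack 1.42 5.13 4.05 yaw -10.7
```

carry_out(deltas=[0, 0, -0.1, 0, 0, 0, -1, -0.25, 0, -0.05, 0, 0, 0, -1, -0.4, -0.02, 0, 0, 0, 0, -1, 0, 0, 0.7, 0, 0, 0, -1, 0, 0, 0.85, 0, 0, 0, -1, 0, 0, 0.85, 0, 0, 0, -1, 0, 0, 0.85, 0, 0, 0, -1, 0, 0, 0.67, 0, 0, 0, -1, 0.25, 0, 0, 0, 0, 0, -1, 0.4, 0, 0, 0, 0, 0, -1])

```text
clock: 26.2
position: [0.551, -0.2015, 0.1386]
ee_rot: [0.451, 0.545, 0.451, -0.545]
contact_force: [0.1, 1.0, 0.2]
width: -0.0
```

carry_out(deltas=[0, 0, 0, 0, 0, 0, -1])

```text
clock: 26.32
position: [0.549, -0.1997, 0.1364]
ee_rot: [-0.45, -0.543, -0.453, 0.545]
contact_force: [-1.0, 0.6, 0.4]
width: 0.0
```

```bash
python3 look.py s12
```

```text
t 26.32 rack XYZ -0.0013 -0.1178 0.1364 w 0.0 F rack -1.1 0.37 0.36 yaw -10.66
```

View pics/s12.png

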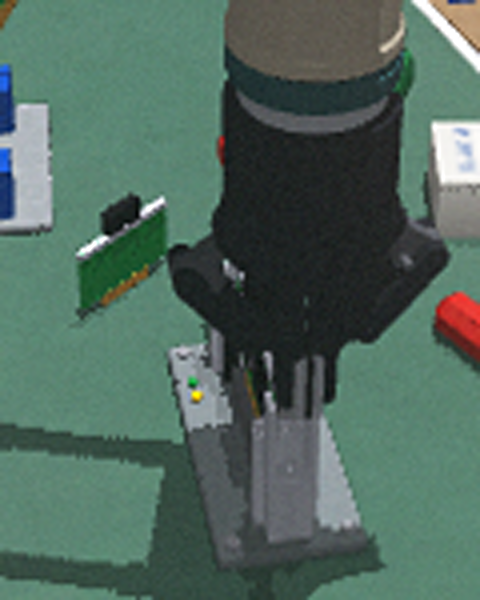

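carry_out(deltas=[0, 0.05, -0.05, 0, 0, 0, -1, 0, 0, -0.05, 0, 0, 0, -1, 0, 0, -0.04, 0, 0, 0, -1, -0.01, 0, -0.03, 0, 0, 0, -1, 0, 0, 0, 0, 0, 0, -1])

```text
clock: 27.0
position: [0.556, -0.192, 0.1394]
ee_rot: [0.452, 0.544, 0.451, -0.544]
contact_force: [-1.3, -1.6, 0.6]
width: 0.0001
```

```bash
python3 look.py
```

```text
t 27.0 rack XYZ 0.0041 -0.109 0.1394 w 0.0001 F rack -1.02 -1.86 0.58 yaw -10.69
```

carry_out(deltas=[-0.01, -0.02, -0.03, 0, 0, 0, -1, -0.01, 0, -0.03, 0, 0, 0, -1, 0, 0, 0, 0, 0, 0, -1])

```text
clock: 27.38
position: [0.5556, -0.1885, 0.1405]
ee_rot: [0.452, 0.544, 0.451, -0.544]
contact_force: [0.6, -4.1, 2.4]
width: 0.0
```

```bash
python3 look.py
```

```text
t 27.38 rack XYZ 0.0031 -0.1055 0.1405 w 0.0 F rack 1.35 -3.9 2.35 yaw -10.69
```

carry_out(deltas=[-0.01, 0, -0.03, 0, 0, 0, -1, -0.01, 0, -0.02, 0, 0, 0, -1, 0, 0, 0, 0, 0, 0, -1])

```text
clock: 27.75
position: [0.5557, -0.1849, 0.1414]
ee_rot: [-0.451, -0.544, -0.451, 0.544]
contact_force: [0.9, -4.1, 2.9]
width: 0.0
```

```bash
python3 look.py
```

```text
t 27.75 rack XYZ 0.0025 -0.102 0.1414 w 0.0 F rack 1.59 -3.82 2.87 yaw -10.69
```

carry_out(deltas=[0, 0, 0.1, 0, 0, 0, -1, -0.25, 0, 0.05, 0, 0, 0, -1, -0.4, 0, 0, 0, 0, 0, -1, 0, 0, -0.7, 0, 0, 0, -1, 0, 0, -0.85, 0, 0, 0, -1, 0, 0, -0.85, 0, 0, 0, -1, 0, 0, -0.85, 0, 0, 0, -1, 0, 0, -0.6, 0, 0, 0, -1, 0.25, 0, 0, 0, 0, 0, -1, 0.4, 0, 0, 0, 0, 0, -1])

```text
clock: 29.0
position: [0.597, 0.0333, 0.1414]
ee_rot: [0.452, 0.544, 0.451, -0.544]
contact_force: [0.6, -0.4, -0.7]
width: -0.0001
```

carry_out(deltas=[0, 0, 0, 0, 0, 0, -1])

```text
clock: 29.12
position: [0.5947, 0.0327, 0.1392]
ee_rot: [-0.45, -0.543, -0.452, 0.546]
contact_force: [1.4, -0.6, -0.2]
width: 0.0002
```

```bash
python3 look.py s13
```

```text
t 29.12 rack XYZ 0.0004 0.119 0.1392 w 0.0002 F rack 1.47 -0.29 -0.25 yaw -10.73
```

View pics/s13.png

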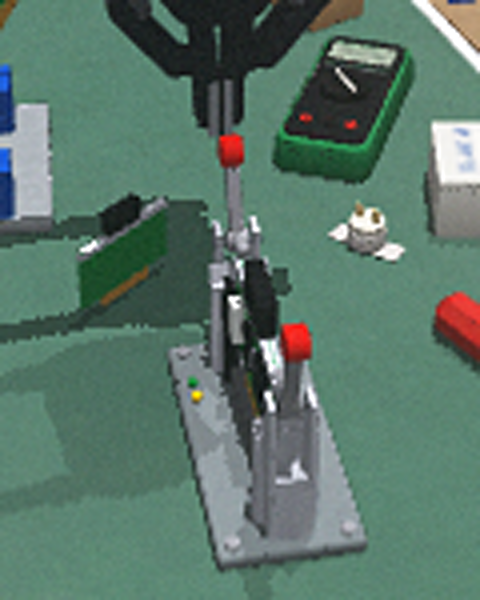

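carry_out(deltas=[0, 0.02, 0.05, 0, 0, 0, -1, 0, 0, 0.05, 0, 0, 0, -1, -0.01, 0, 0.05, 0, 0, 0, -1, -0.01, 0, 0.04, 0, 0, 0, -1, -0.01, 0, 0.03, 0, 0, 0, -1, 0, 0, 0, 0, 0, 0, -1])

```text
clock: 29.92
position: [0.5958, 0.0202, 0.1435]
ee_rot: [0.451, 0.545, 0.451, -0.544]
contact_force: [-0.5, 2.2, 1.9]
width: -0.0
```

```bash
python3 look.py
```

```text
t 29.93 rack XYZ 0.0038 0.107 0.1435 w -0.0 F rack -0.87 2.03 1.85 yaw -10.7
```

carry_out(deltas=[-0.01, -0.01, 0.03, 0, 0, 0, -1, -0.01, -0.01, 0.03, 0, 0, 0, -1, -0.01, 0, 0.03, 0, 0, 0, -1, 0, 0, 0, 0, 0, 0, -1])

```text
clock: 30.42
position: [0.5945, 0.0151, 0.1456]
ee_rot: [0.452, 0.545, 0.451, -0.544]
contact_force: [3.3, 3.2, 4.0]
width: -0.0001
```

```bash
python3 look.py
```

```text
t 30.43 rack XYZ 0.0034 0.1017 0.1456 w -0.0001 F rack 2.68 3.8 4.03 yaw -10.7
```

carry_out(deltas=[-0.01, 0, 0.03, 0, 0, 0, -1, -0.01, 0, 0.03, 0, 0, 0, -1, 0, 0, 0, 0, 0, 0, -1])

```text
clock: 30.8
position: [0.5936, 0.0115, 0.1467]
ee_rot: [0.452, 0.545, 0.451, -0.544]
contact_force: [2.3, 3.5, 4.9]
width: 0.0
```

```bash
python3 look.py
```

```text
t 30.8 rack XYZ 0.0032 0.098 0.1467 w 0.0 F rack 1.64 3.91 4.85 yaw -10.7
```

carry_out(deltas=[0, 0, -0.1, 0, 0, 0, -1, -0.2, -0.01, -0.05, 0, 0, 0, -1, -0.3, 0, 0, 0, 0, 0, -1, 0, 0, 0.7, 0, 0, 0, -1, 0, 0, 0.85, 0, 0, 0, -1, 0, 0, 0.85, 0, 0, 0, -1, 0, 0, 0.8, 0, 0, 0, -1, 0, 0, 0.53, 0, 0, 0, -1, 0.25, 0, 0, 0, 0, 0, -1, 0.4, 0, 0, 0, 0, 0, -1])

```text
clock: 32.05
position: [0.5521, -0.1993, 0.1368]
ee_rot: [0.451, 0.545, 0.451, -0.545]
contact_force: [0.7, -0.1, 0.9]
width: 0.0001
```

carry_out(deltas=[0, 0, 0, 0, 0, 0, -1])

```text
clock: 32.17
position: [0.5503, -0.1977, 0.1347]
ee_rot: [-0.449, -0.543, -0.454, 0.545]
contact_force: [-0.4, 0.9, -0.3]
width: -0.0002
```

```bash
python3 look.py
```

```text
t 32.17 rack XYZ -0.0005 -0.1156 0.1347 w -0.0002 F rack -0.56 0.84 -0.27 yaw -10.65
```

carry_out(deltas=[0, 0.03, -0.05, 0, 0, 0, -1, 0, 0, -0.05, 0, 0, 0, -1, 0, 0, -0.05, 0, 0, 0, -1, -0.01, 0, -0.03, 0, 0, 0, -1, 0, 0, -0.03, 0, 0, 0, -1, 0, 0, 0, 0, 0, 0, -1])

```text
clock: 32.92
position: [0.5564, -0.1874, 0.1378]
ee_rot: [-0.451, -0.544, -0.451, 0.544]
contact_force: [-0.3, -0.6, -0.5]
width: 0.0
```

```bash
python3 look.py
```

```text
t 32.92 rack XYZ 0.0037 -0.1044 0.1378 w 0.0 F rack -0.18 -0.66 -0.5 yaw -10.69
```

carry_out(deltas=[0, -0.02, -0.04, 0, 0, 0, -1, -0.01, 0, -0.04, 0, 0, 0, -1, 0, 0, -0.04, 0, 0, 0, -1, 0, 0, 0, 0, 0, 0, -1])

```text
clock: 33.42
position: [0.5568, -0.1807, 0.1387]
ee_rot: [-0.452, -0.544, -0.451, 0.544]
contact_force: [0.0, -2.4, 1.8]
width: -0.0003
```

```bash
python3 look.py
```

```text
t 33.42 rack XYZ 0.0028 -0.0977 0.1387 w -0.0003 F rack 0.47 -2.38 1.75 yaw -10.68
```

carry_out(deltas=[0, 0, -0.03, 0, 0, 0, -1, 0, 0, -0.03, 0, 0, 0, -1, 0, 0, 0, 0, 0, 0, -1])

```text
clock: 33.8
position: [0.5575, -0.1766, 0.1384]
ee_rot: [0.451, 0.544, 0.451, -0.544]
contact_force: [-0.3, -2.4, 3.1]
width: -0.0001
```

```bash
python3 look.py
```

```text
t 33.8 rack XYZ 0.0027 -0.0935 0.1384 w -0.0001 F rack 0.15 -2.43 3.09 yaw -10.69
```

carry_out(deltas=[0, 0, 0.1, 0, 0, 0, -1, -0.25, 0, 0.05, 0, 0, 0, -1, -0.4, 0, 0, 0, 0, 0, -1, 0, 0, -0.7, 0, 0, 0, -1, 0, 0, -0.8, 0, 0, 0, -1, 0, 0, -0.8, 0, 0, 0, -1, 0, 0, -0.8, 0, 0, 0, -1, 0, 0, -0.51, 0, 0, 0, -1, 0.25, 0, 0, 0, 0, 0, -1, 0.4, 0, 0, 0, 0, 0, -1])

```text
clock: 35.05
position: [0.5962, 0.0272, 0.1385]
ee_rot: [0.452, 0.545, 0.451, -0.544]
contact_force: [0.5, -0.4, -0.1]
width: -0.0
```

carry_out(deltas=[0, 0, 0, 0, 0, 0, -1])

```text
clock: 35.17
position: [0.5938, 0.0267, 0.1362]
ee_rot: [-0.45, -0.543, -0.452, 0.546]
contact_force: [-0.9, 0.5, 0.9]
width: -0.0
```

```bash
python3 look.py s14; python3 - <<'E'
from h import *
d=np.load('cur_s.npz'); Q=rackcloud(d); c=d['color'].astype(int)
near=(abs(Q[...,0])<.012)
for a,b in((-.056,-.03),(-.03,-.02),(-.02,.02),(.025,.056)):
    k=near&(Q[...,1]>a)&(Q[...,1]<b)&(Q[...,2]>.08)&(Q[...,2]<.125); P=Q[k]; print(a,b,len(P),np.percentile(P[:,2],[10,50,90]).round(4) if len(P) else '')
E
```

```text
t 35.17 rack XYZ 0.0006 0.1129 0.1362 w -0.0 F rack -0.99 0.37 0.89 yaw -10.74
-0.056 -0.03 30 [0.0898 0.0923 0.0967]
-0.03 -0.02 27 [0.0916 0.1006 0.1118]
-0.02 0.02 119 [0.0963 0.1145 0.1172]
0.025 0.056 34 [0.0875 0.094  0.1022]
```

View pics/s14.png

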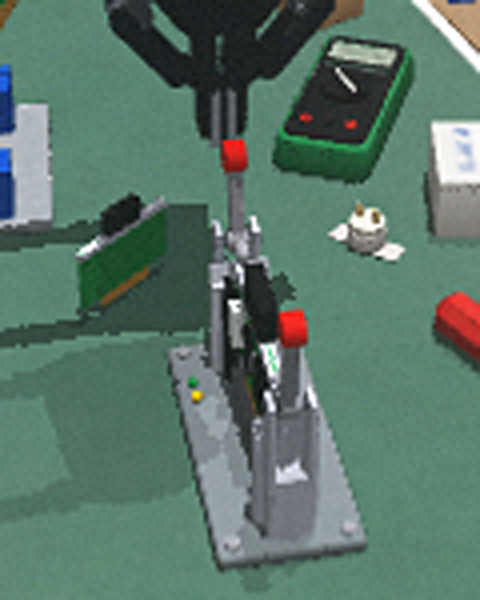

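carry_out(deltas=[0, 0.02, 0.05, 0, 0, 0, -1, 0, 0, 0.05, 0, 0, 0, -1, 0, 0, 0.05, 0, 0, 0, -1, 0, 0, 0.05, 0, 0, 0, -1, 0, 0, 0.05, 0, 0, 0, -1, 0, 0, 0.03, 0, 0, 0, -1, 0, 0, 0.02, 0, 0, 0, -1, 0, 0, 0, 0, 0, 0, -1])

```text
clock: 36.22
position: [0.5938, 0.0094, 0.1384]
ee_rot: [0.451, 0.544, 0.451, -0.544]
contact_force: [1.4, 1.8, 0.4]
width: -0.0001
```

```bash
python3 look.py
```

```text
t 36.23 rack XYZ 0.0038 0.096 0.1384 w -0.0001 F rack 1.03 2.03 0.43 yaw -10.69
```

carry_out(deltas=[0, -0.02, 0.03, 0, 0, 0, -1, 0, 0, 0.03, 0, 0, 0, -1, 0, 0, 0, 0, 0, 0, -1])

```text
clock: 36.6
position: [0.5921, 0.0062, 0.1386]
ee_rot: [0.451, 0.545, 0.451, -0.544]
contact_force: [1.8, 2.3, 2.1]
width: -0.0003
```

```bash
python3 look.py
```

```text
t 36.6 rack XYZ 0.0028 0.0925 0.1386 w -0.0003 F rack 1.34 2.63 2.06 yaw -10.7
```

carry_out(deltas=[0, 0, 0.02, 0, 0, 0, -1, 0, 0, 0.02, 0, 0, 0, -1, 0, 0, 0, 0, 0, 0, -1])

```text
clock: 36.98
position: [0.5913, 0.0036, 0.1383]
ee_rot: [-0.451, -0.544, -0.451, 0.544]
contact_force: [1.8, 3.6, 2.3]
width: 0.0002
```

```bash
python3 look.py
```

```text
t 36.98 rack XYZ 0.0025 0.0899 0.1383 w 0.0002 F rack 1.12 3.83 2.29 yaw -10.7
```

carry_out(deltas=[0, 0, -0.1, 0, 0, 0, -1, -0.25, 0, -0.05, 0, 0, 0, -1, -0.4, 0, 0, 0, 0, 0, -1, 0, 0, 0.7, 0, 0, 0, -1, 0, 0, 0.8, 0, 0, 0, -1, 0, 0, 0.8, 0, 0, 0, -1, 0, 0, 0.7, 0, 0, 0, -1, 0, 0, 0.38, 0, 0, 0, -1, 0.25, 0, 0, 0, 0, 0, -1, 0.4, 0, 0, 0, 0, 0, -1])

```text
clock: 38.22
position: [0.5558, -0.1863, 0.1383]
ee_rot: [0.452, 0.545, 0.451, -0.544]
contact_force: [-0.8, -0.1, -0.3]
width: -0.0003
```

carry_out(deltas=[0, 0.03, 0, 0, 0, 0, -1, 0, 0, -0.03, 0, 0, 0, -1])

```text
clock: 38.48
position: [0.5581, -0.1846, 0.1386]
ee_rot: [0.452, 0.544, 0.451, -0.544]
contact_force: [0.4, 0.3, -0.4]
width: 0.0
```

```bash
python3 look.py
```

```text
t 38.48 rack XYZ 0.0048 -0.1013 0.1386 w 0.0 F rack 0.34 0.32 -0.42 yaw -10.64
```

Contact expected at −0.0935, about 8 mm more.

carry_out(deltas=[0, -0.04, -0.05, 0, 0, 0, -1, 0, 0, -0.05, 0, 0, 0, -1, 0, 0, -0.04, 0, 0, 0, -1, 0, 0, -0.03, 0, 0, 0, -1, 0, 0, 0, 0, 0, 0, -1])

```text
clock: 39.1
position: [0.5572, -0.175, 0.1386]
ee_rot: [0.452, 0.544, 0.451, -0.544]
contact_force: [-0.6, -0.9, 0.0]
width: -0.0003
```

```bash
python3 look.py
```

```text
t 39.1 rack XYZ 0.0022 -0.092 0.1386 w -0.0003 F rack -0.43 -0.99 0.01 yaw -10.69
```

carry_out(deltas=[0, 0, -0.02, 0, 0, 0, -1, 0, 0, -0.02, 0, 0, 0, -1, 0, 0, 0, 0, 0, 0, -1])

```text
clock: 39.48
position: [0.5577, -0.1729, 0.1386]
ee_rot: [-0.452, -0.544, -0.451, 0.544]
contact_force: [-0.8, -3.3, 2.1]
width: -0.0
```

```bash
python3 look.py
```

```text
t 39.48 rack XYZ 0.0022 -0.0899 0.1386 w -0.0 F rack -0.14 -3.43 2.07 yaw -10.69
```

carry_out(deltas=[0, 0, -0.02, 0, 0, 0, -1, 0, 0, -0.01, 0, 0, 0, -1, 0, 0, 0, 0, 0, 0, -1])

```text
clock: 39.85
position: [0.5579, -0.1716, 0.1387]
ee_rot: [-0.452, -0.544, -0.451, 0.545]
contact_force: [-2.2, -4.3, 4.3]
width: 0.0005
```

```bash
python3 look.py
```

```text
t 39.85 rack XYZ 0.0022 -0.0885 0.1387 w 0.0005 F rack -1.34 -4.64 4.34 yaw -10.68
```

carry_out(deltas=[0, 0, 0.1, 0, 0, 0, -1, -0.25, 0, 0.05, 0, 0, 0, -1, -0.4, 0, 0, 0, 0, 0, -1, 0, 0, -0.7, 0, 0, 0, -1, 0, 0, -0.8, 0, 0, 0, -1, 0, 0, -0.8, 0, 0, 0, -1, 0, 0, -0.7, 0, 0, 0, -1, 0, 0, -0.36, 0, 0, 0, -1, 0.25, 0, 0, 0, 0, 0, -1, 0.4, 0, 0, 0, 0, 0, -1])

```text
clock: 41.1
position: [0.5938, 0.0173, 0.1379]
ee_rot: [0.452, 0.544, 0.451, -0.544]
contact_force: [-0.2, 0.3, 0.1]
width: -0.0001
```

carry_out(deltas=[0, 0.02, 0, 0, 0, 0, -1, 0, 0, 0.03, 0, 0, 0, -1])

```text
clock: 41.35
position: [0.5946, 0.0154, 0.1384]
ee_rot: [-0.451, -0.545, -0.451, 0.545]
contact_force: [0.9, 0.4, 0.5]
width: -0.0
```

```bash
python3 look.py s15; cat > ht.py <<'E'
from h import *
import sys
for f in sys.argv[1:]:
    d=np.load(f); Q=rackcloud(d)
    near=(abs(Q[...,0])<.012)
    for a,b in((-.056,-.03),(-.02,.02),(.025,.056)):
        k=near&(Q[...,1]>a)&(Q[...,1]<b)&(Q[...,2]>.08)&(Q[...,2]<.125); P=Q[k]; print(f,a,b,len(P),np.percentile(P[:,2],[10,50,75,90,97]).round(4) if len(P) else '')
E
python3 ht.py side5.npz cur_s.npz
```

```text
t 41.35 rack XYZ 0.0036 0.102 0.1384 w -0.0 F rack 0.77 0.6 0.47 yaw -10.76
side5.npz -0.056 -0.03 43 [0.0818 0.0976 0.0985 0.0991 0.1002]
side5.npz -0.02 0.02 129 [0.0826 0.1191 0.1218 0.1225 0.1236]
side5.npz 0.025 0.056 40 [0.0814 0.0876 0.0978 0.0988 0.0994]
cur_s.npz -0.056 -0.03 29 [0.0862 0.0912 0.0923 0.0964 0.0984]
cur_s.npz -0.02 0.02 116 [0.095  0.1132 0.1149 0.1159 0.1167]
cur_s.npz 0.025 0.056 33 [0.0823 0.0929 0.0961 0.0988 0.0992]
```

View pics/s15.png

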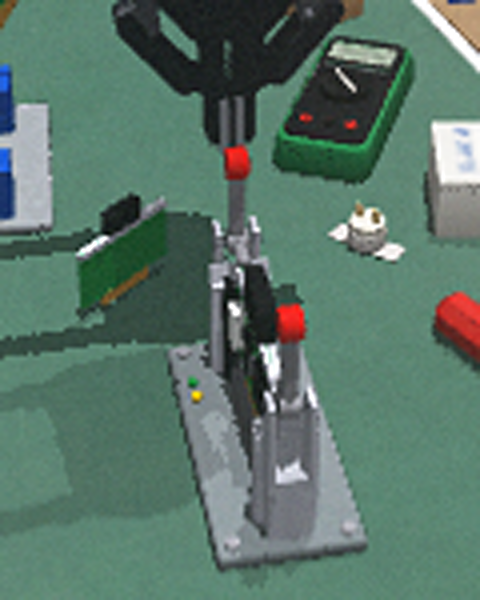

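carry_out(deltas=[0, -0.02, 0.05, 0, 0, 0, -1, 0, 0, 0.05, 0, 0, 0, -1, 0, 0, 0.05, 0, 0, 0, -1, 0, 0, 0.03, 0, 0, 0, -1, 0, 0, 0.02, 0, 0, 0, -1, 0, 0, 0, 0, 0, 0, -1])

```text
clock: 42.15
position: [0.591, 0.005, 0.1382]
ee_rot: [-0.451, -0.544, -0.451, 0.544]
contact_force: [-1.0, 0.7, 0.2]
width: 0.0
```

```bash
python3 look.py
```

```text
t 42.15 rack XYZ 0.0019 0.0911 0.1382 w 0.0 F rack -1.09 0.48 0.18 yaw -10.7
```

carry_out(deltas=[0, 0, 0.02, 0, 0, 0, -1, 0, 0, 0.02, 0, 0, 0, -1, 0, 0, 0, 0, 0, 0, -1])

```text
clock: 42.52
position: [0.5907, 0.0031, 0.1385]
ee_rot: [0.451, 0.545, 0.451, -0.544]
contact_force: [-0.4, 2.3, 0.8]
width: -0.0001
```

```bash
python3 look.py
```

```text
t 42.52 rack XYZ 0.002 0.0892 0.1385 w -0.0001 F rack -0.77 2.16 0.84 yaw -10.7
```

carry_out(deltas=[0, 0, 0.02, 0, 0, 0, -1, 0, 0, 0.01, 0, 0, 0, -1, 0, 0, 0, 0, 0, 0, -1])

```text
clock: 42.9
position: [0.5904, 0.0018, 0.1386]
ee_rot: [0.451, 0.545, 0.451, -0.544]
contact_force: [-0.1, 4.4, 3.1]
width: -0.0001
```

```bash
python3 look.py
```

```text
t 42.9 rack XYZ 0.002 0.0879 0.1386 w -0.0001 F rack -0.96 4.31 3.09 yaw -10.71
```

carry_out(deltas=[0, 0, 0.02, 0, 0, 0, -1, 0, 0, 0, 0, 0, 0, -1])

```text
clock: 43.15
position: [0.5903, 0.0011, 0.1388]
ee_rot: [0.451, 0.545, 0.452, -0.544]
contact_force: [-0.4, 5.9, 4.0]
width: 0.0002
```

```bash
python3 look.py
```

```text
t 43.15 rack XYZ 0.002 0.0872 0.1388 w 0.0002 F rack -1.47 5.75 4.03 yaw -10.72
```

carry_out(deltas=[-0.02, 0, 0.02, 0, 0, 0, -1, 0, 0, 0, 0, 0, 0, -1])

```text
clock: 43.4
position: [0.5901, 0.0002, 0.139]
ee_rot: [0.45, 0.545, 0.452, -0.544]
contact_force: [1.7, 6.9, -1.3]
width: -0.0001
```

```bash
python3 look.py
```

```text
t 43.4 rack XYZ 0.0019 0.0863 0.139 w -0.0001 F rack 0.42 7.09 -1.34 yaw -10.72
```

carry_out(deltas=[0, 0, -0.1, 0, 0, 0, -1, -0.25, 0, -0.05, 0, 0, 0, -1, -0.4, 0, 0, 0, 0, 0, -1, 0, 0, 0.7, 0, 0, 0, -1, 0, 0, 0.8, 0, 0, 0, -1, 0, 0, 0.8, 0, 0, 0, -1, 0, 0, 0.7, 0, 0, 0, -1, 0, 0, 0.25, 0, 0, 0, -1, 0.25, 0, 0, 0, 0, 0, -1, 0.4, 0, 0, 0, 0, 0, -1])

```text
clock: 44.65
position: [0.5558, -0.1832, 0.1393]
ee_rot: [0.452, 0.545, 0.451, -0.544]
contact_force: [0.1, -0.0, -0.7]
width: -0.0002
```

carry_out(deltas=[0, 0, 0, 0, 0, 0, -1, 0, 0, 0, 0, 0, 0, -1])

```text
clock: 44.9
position: [0.5557, -0.1832, 0.1397]
ee_rot: [0.452, 0.544, 0.452, -0.544]
contact_force: [0.4, -0.0, 0.4]
width: 0.0
```

```bash
python3 look.py
```

```text
t 44.9 rack XYZ 0.0022 -0.1004 0.1397 w 0.0 F rack 0.41 0.08 0.38 yaw -10.62
```

carry_out(deltas=[0, 0, -0.05, 0, 0, 0, -1, 0, 0, -0.05, 0, 0, 0, -1, 0, 0, -0.05, 0, 0, 0, -1, 0, 0, -0.03, 0, 0, 0, -1, 0, 0, -0.02, 0, 0, 0, -1, 0, 0, 0, 0, 0, 0, -1])

```text
clock: 45.65
position: [0.5575, -0.173, 0.1398]
ee_rot: [-0.452, -0.544, -0.451, 0.545]
contact_force: [-0.8, -1.1, 2.1]
width: 0.0001
```

```bash
python3 look.py
```

```text
t 45.65 rack XYZ 0.002 -0.09 0.1398 w 0.0001 F rack -0.62 -1.26 2.12 yaw -10.69
```

carry_out(deltas=[0, 0, -0.02, 0, 0, 0, -1, 0, 0, -0.02, 0, 0, 0, -1, 0, 0, 0, 0, 0, 0, -1])

```text
clock: 46.02
position: [0.5578, -0.1713, 0.14]
ee_rot: [-0.452, -0.544, -0.451, 0.545]
contact_force: [-2.4, -5.5, 3.8]
width: -0.0002
```

```bash
python3 look.py
```

```text
t 46.02 rack XYZ 0.002 -0.0883 0.14 w -0.0002 F rack -1.33 -5.86 3.81 yaw -10.68
```

carry_out(deltas=[-0.02, 0, -0.02, 0, 0, 0, -1, 0, 0, 0, 0, 0, 0, -1])

```text
clock: 46.28
position: [0.5579, -0.1704, 0.1403]
ee_rot: [-0.452, -0.544, -0.451, 0.545]
contact_force: [-1.5, -6.7, -1.3]
width: 0.0003
```

```bash
python3 look.py
```

```text
t 46.27 rack XYZ 0.002 -0.0874 0.1403 w 0.0003 F rack -0.18 -6.85 -1.31 yaw -10.68
```

carry_out(deltas=[0, 0, -0.02, 0, 0, 0, -1, 0, 0, 0, 0, 0, 0, -1])

```text
clock: 46.52
position: [0.558, -0.17, 0.1404]
ee_rot: [-0.452, -0.543, -0.45, 0.545]
contact_force: [-1.8, -7.6, -0.7]
width: -0.0001
```

```bash
python3 look.py s16; python3 ht.py side5.npz cur_s.npz
```

```text
t 46.52 rack XYZ 0.002 -0.0869 0.1404 w -0.0001 F rack -0.39 -7.77 -0.74 yaw -10.66
side5.npz -0.056 -0.03 43 [0.0818 0.0976 0.0985 0.0991 0.1002]
side5.npz -0.02 0.02 129 [0.0826 0.1191 0.1218 0.1225 0.1236]
side5.npz 0.025 0.056 40 [0.0814 0.0876 0.0978 0.0988 0.0994]
cur_s.npz -0.056 -0.03 28 [0.0866 0.0907 0.092  0.0932 0.0977]
cur_s.npz -0.02 0.02 38 [0.0897 0.1033 0.1129 0.1146 0.1154]
cur_s.npz 0.025 0.056 3 [0.0973 0.0981 0.0987 0.099  0.0992]
```

View pics/s16.png

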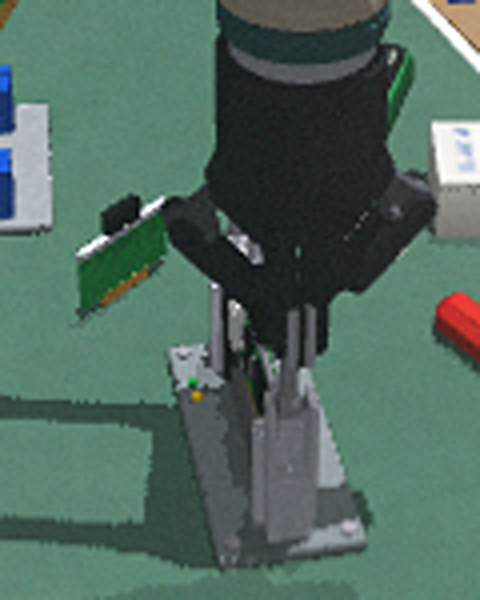

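carry_out(deltas=[0, 0, -0.03, 0, 0, 0, -1, 0, 0, 0, 0, 0, 0, -1])

```text
clock: 46.82
position: [0.5582, -0.1691, 0.1405]
ee_rot: [-0.453, -0.543, -0.45, 0.546]
contact_force: [-2.0, -10.0, -0.3]
width: 0.0
```

```bash
python3 look.py
```

```text
t 46.83 rack XYZ 0.002 -0.086 0.1405 w 0.0 F rack -0.09 -10.19 -0.31 yaw -10.65
```

carry_out(deltas=[0, 0, 0, 0, 0, 0, -1, 0, 0, 0, 0, 0, 0, -1, 0, 0, 0, 0, 0, 0, -1])

```text
clock: 47.2
position: [0.5582, -0.1691, 0.1405]
ee_rot: [-0.453, -0.543, -0.45, 0.546]
contact_force: [-0.9, -10.0, 0.4]
width: 0.0002
```

carry_out(deltas=[0, 0, 0, 0, 0, 0, -1, 0, 0, 0, 0, 0, 0, -1])

```text
clock: 47.45
position: [0.5582, -0.1691, 0.1405]
ee_rot: [-0.453, -0.543, -0.45, 0.546]
contact_force: [-2.5, -10.3, -0.7]
width: -0.0001
```

```bash
python3 look.py
```

```text
t 47.45 rack XYZ 0.002 -0.086 0.1405 w -0.0001 F rack -0.51 -10.58 -0.71 yaw -10.66
```

carry_out(deltas=[0, 0, 0.1, 0, 0, 0, -1, -0.1, 0, 0.15, 0, 0, 0, -1, -0.4, 0, 0, 0, 0, 0, -1, -0.6, 0, 0.3, 0, 0, 0, -1, -0.6, 0, 0.7, 0, 0, 0, -1, -0.2, -0.5, 0.8, 0, 0, 0, -1, 0, -0.6, 0.8, 0, 0, 0, -1, 0, -0.6, 0.7, 0, 0, 0, -1, 0, 0, 0, 0, 0, 0, -1])

```text
clock: 48.58
position: [0.4165, -0.3582, 0.2552]
ee_rot: [-0.45, -0.546, -0.45, 0.546]
contact_force: [0.9, 0.5, 1.0]
width: -0.0
```

```bash
python3 - <<'E'
from h import *
from rig import readout,eyes
d=eyes.get_image('side'); np.savez('f_s.npz',**d); crop(d,265,200,385,350,4,'pics/fs.png')
t=eyes.get_image('top'); np.savez('f_t.npz',**t); crop(t,300,210,450,310,4.5,'pics/ft.png')
cv2.imwrite('pics/ftop.png',t['color'][:,:,::-1])
for n,dd in(('s',d),('t',t)):
    Q=rackcloud(dd); c=dd['color'].astype(int)
    red=(c[...,0]>120)&(c[...,1]<70)&(c[...,2]<70)&(abs(Q[...,0])<.03)&(abs(Q[...,1])<.15)&(Q[...,2]>.09)
    for sg in(1,-1):
        P=Q[red&(Q[...,1]*sg>0)]
        if len(P): print(n,'knob',len(P),np.percentile(P,[3,50,97],axis=0).round(4).tolist())
E
python3 look.py; python3 ht.py side5.npz f_s.npz f_t.npz
```

```text
s knob 9 [[0.0043, 0.0603, 0.1463], [0.0059, 0.0639, 0.154], [0.0069, 0.0705, 0.1557]]
t knob 37 [[-0.0049, 0.0631, 0.1468], [0.0002, 0.0705, 0.1541], [0.0045, 0.0773, 0.1579]]
t knob 38 [[-0.0048, -0.0763, 0.1475], [-0.0005, -0.0687, 0.1537], [0.0058, -0.0619, 0.1583]]
t 48.67 rack XYZ -0.0999 -0.2957 0.2551 w 0.0003 F rack 0.26 0.03 -0.35 yaw -10.79
side5.npz -0.056 -0.03 43 [0.0818 0.0976 0.0985 0.0991 0.1002]
side5.npz -0.02 0.02 129 [0.0826 0.1191 0.1218 0.1225 0.1236]
side5.npz 0.025 0.056 40 [0.0814 0.0876 0.0978 0.0988 0.0994]
f_s.npz -0.056 -0.03 2 [0.0865 0.0873 0.0878 0.0881 0.0883]
f_s.npz -0.02 0.02 6 [0.1135 0.1149 0.1149 0.1155 0.1159]
f_s.npz 0.025 0.056 0 
f_t.npz -0.056 -0.03 55 [0.0844 0.0905 0.0937 0.0976 0.1004]
f_t.npz -0.02 0.02 124 [0.0992 0.1139 0.1153 0.1169 0.1182]
f_t.npz 0.025 0.056 66 [0.0814 0.0912 0.0943 0.0971 0.0994]
```

View pics/fs.png

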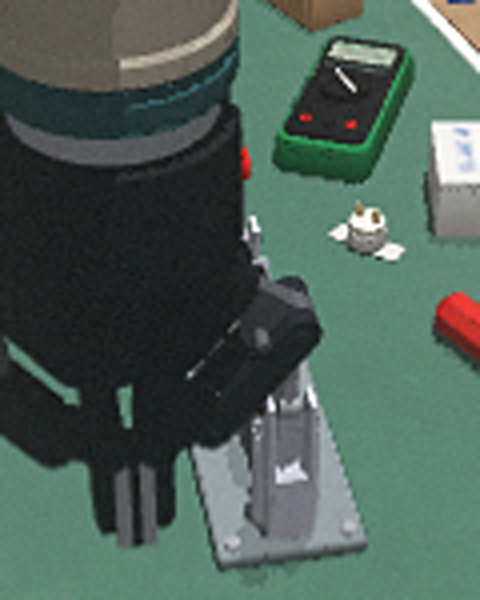

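View pics/ftop.png

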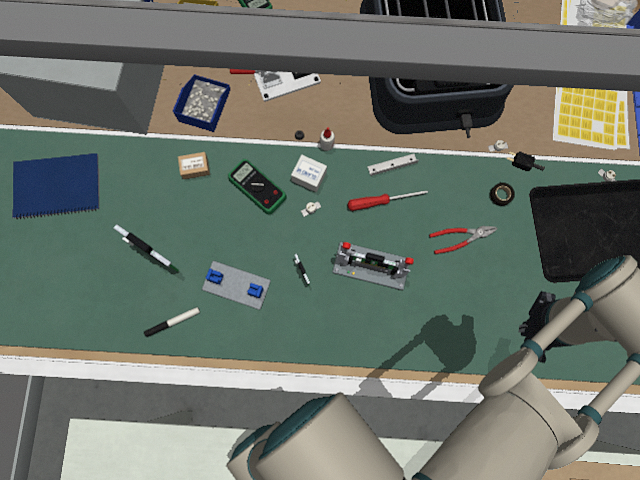

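```bash
python3 - <<'E'
from h import *
for f in('top5','f_t','side5','cur_s'):
    d=np.load(f+'.npz'); Q=rackcloud(d); c=d['color'].astype(int)
    k=(abs(Q[...,0])<.005)&(abs(Q[...,1])<.057)&(abs(Q[...,1])>.024)&(Q[...,2]>.082)&(Q[...,2]<.104)&(c.min(2)>120)
    P=Q[k]; 
    for nm,m in(('L',P[:,1]>0),('R',P[:,1]<0)):
        if m.sum()>2: print(f,nm,m.sum(),'Z med',np.median(P[m,2]).round(4),'se',(P[m,2].std()/m.sum()**.5).round(4),'Y',P[m,1].min().round(3),P[m,1].max().round(3))
    k=(abs(Q[...,0])<.006)&(abs(Q[...,1])<.02)&(Q[...,2]>.108)&(Q[...,2]<.13)&(c.max(2)<80); P=Q[k]
    if k.sum()>5: print(f,'handle top',k.sum(),np.median(P[:,2]).round(4),P[:,2].std().round(4), 'slope',np.polyfit(P[:,1],P[:,2],1).round(4))
# knobs centroid in top
d=np.load('f_t.npz');c=d['color'].astype(int)
red=((c[...,0]>120)&(c[...,1]<80)&(c[...,2]<80)).astype(np.uint8)
nl,lab,st,ce=cv2.connectedComponentsWithStats(red)
for i in range(1,nl):
    if 330<ce[i][0]<420 and 235<ce[i][1]<275:
        p=onplane(d,ce[i],.154)[0]; print(ce[i].round(1),st[i],((p[:2]-c0)@EX).round(4),((p[:2]-c0)@EY).round(4))
E
```

```text
top5 L 5 Z med 0.0976 se 0.0012 Y 0.025 0.03
top5 R 50 Z med 0.0974 se 0.0004 Y -0.054 -0.025
top5 handle top 38 0.1201 0.0044 slope [0.0229 0.1189]
f_t L 53 Z med 0.0921 se 0.0006 Y 0.024 0.056
f_t R 48 Z med 0.0905 se 0.0005 Y -0.054 -0.024
f_t handle top 80 0.1147 0.0023 slope [0.0296 0.1145]
side5 L 6 Z med 0.0982 se 0.0003 Y 0.047 0.055
side5 R 25 Z med 0.0985 se 0.0002 Y -0.055 -0.024
side5 handle top 82 0.121 0.0041 slope [0.0612 0.1197]
cur_s R 10 Z med 0.0905 se 0.0005 Y -0.046 -0.026
cur_s handle top 15 0.1143 0.002 slope [0.0962 0.1148]
[346.2 244.8] [343 242   8   7  40] 0.0001 0.0701
[409.3 260.2] [405 257   9   7  43] 0.0003 -0.0695
```

carry_out(deltas=[0, 0, -0.6, 0, 0, 0, -1, 0, 0, -0.85, 0, 0, 0, -1, 0, 0, -0.9, 0, 0, 0, -1, 0, 0, -0.9, 0, 0, 0, -1, 0, 0, -0.9, 0, 0, 0, -1, 0, 0, -0.9, 0, 0, 0, -1, 0, 0, -0.9, 0, 0, 0, -1, 0, 0, -0.9, 0, 0, 0, -1, 0, 0, -0.8, 0, 0, 0, -1, 0, 0, -0.6, 0, 0, 0, -1])

```text
clock: 49.92
position: [0.5107, 0.1344, 0.2548]
ee_rot: [0.452, 0.544, 0.453, -0.543]
contact_force: [-0.3, -0.5, -0.6]
width: -0.0002
```

```bash
python3 look.py s17; python3 - <<'E'
from h import *
from rig import eyes
P=[]
for i in range(3):
    d=eyes.get_image('side'); 
    for f,dd in(('cur',d),)+((('side5',np.load('side5.npz')),) if i==0 else ()):
        Q=rackcloud(dd); c=dd['color'].astype(int)
        k=(abs(Q[...,0]-.002)<.006)&(abs(Q[...,1])<.057)&(abs(Q[...,1])>.024)&(Q[...,2]>.08)&(Q[...,2]<.104)&(c.min(2)>120); p=Q[k]
        for nm,m in(('L',p[:,1]>.03),('R',p[:,1]<0)):
            if m.sum()>2: print(f,nm,m.sum(),np.percentile(p[m,2],[25,50,75]).round(4))
        k=(abs(Q[...,0])<.008)&(abs(Q[...,1])<.021)&(Q[...,2]>.08)&(Q[...,2]<.13)&(c.max(2)<80); p=Q[k]
        print(f,'handle max',np.percentile(p[:,2],[75,90,97]).round(4))
np.savez('g_s.npz',**d)
crop(d,305,235,365,295,9,'pics/s18.png')
E
```

```text
t 49.92 rack XYZ -0.1011 0.2034 0.2548 w -0.0002 F rack -0.23 -0.58 -0.58 yaw -10.46
cur L 17 [0.0924 0.097  0.0983]
cur R 27 [0.0908 0.0918 0.0926]
cur handle max [0.115  0.1157 0.1167]
side5 L 6 [0.0978 0.0982 0.0987]
side5 R 27 [0.0977 0.0985 0.099 ]
side5 handle max [0.1217 0.1224 0.1236]
cur L 17 [0.0916 0.0967 0.0986]
cur R 24 [0.0908 0.0918 0.0923]
cur handle max [0.1148 0.1158 0.1168]
cur L 18 [0.0918 0.0964 0.098 ]
cur R 25 [0.0909 0.0917 0.0928]
cur handle max [0.1148 0.1158 0.1163]
```

View pics/s17.png

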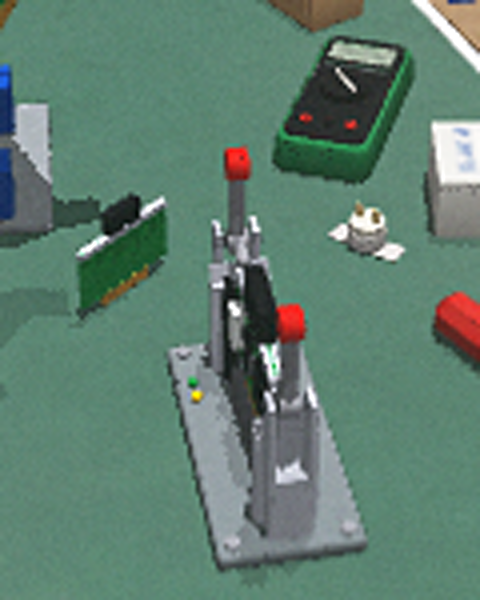

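View pics/s18.png

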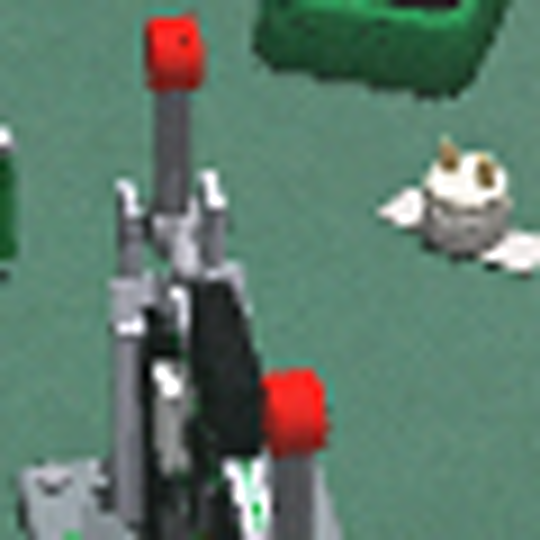

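```bash
python3 -c "
from rig import job; print(job.sign_off())"
```

```text
the job is handed in; nothing more can be done
None
```

I took the middle-sized card out of the stand, lowered it down the guides until it touched the contacts, and let go. At touchdown the upward force at the hand was about 5 N.

**Seating:** I raised both levers by a pinch to about 0.55 rad. Then I pushed them in by turns with shut fingers, in steps of roughly 0.1–0.2 rad.

**Final press:** I pressed the right knob at 10.0–10.6 N for about 0.6 s, and nothing moved. The highest push I read on any knob was about 10.6 N. The readings are only taken between moves, so a short peak in between would not show.

**Last checks:**
- **Seated depth:** the card dropped about 6.7–7 mm from where it first rested, against 7 mm for fully home.
- **Levers:** both knobs stand upright to within about 1 mm (rack y +70.1 and −69.5 mm).
- **Bystanders:** nothing else on the bench looks moved, and the arm was clear of everything at hand-in. The clock read about 50 s.

**Less certain:**
- **Level:** one top-camera reading put the card's left end about 1.6 mm higher than its right, with an error of nearly 1 mm. The side view put the two ends about level, but the lever nose partly covered the left end.
- **Left lever:** I pressed the left knob only to about 7 N. It stiffened there much as the right one did, so I took that end as home and did not press it again.

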